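# Fetch the stylus from behind the desk ornaments and dock it

### The job

My stylus needs charging, but it stands behind the speaker, the bust and the camera on the wooden tray. First move all three of them to stand on the cork mat, then take the stylus out of its block and put it point down through both plates of the charging dock until it rests on the dock's base; only after that put the speaker, the bust and the camera back, upright, each where it stood before on the tray. Tip nothing over and leave the little succulent pot where it is.

Things in the scene. Friction and masses are not known exactly. Their poses are not given: they have to be found in the camera images.
- stylus: White round stylus, 14 mm diameter, 105 mm long, about 25 g; the lowest 14 mm taper to the point. Origin at the writing point (bottom), z along its length to the blunt top end. At the start it stands point down in the tray's block, its point 14 mm and its top 119 mm above the desk (it may lean a few degrees).
- speaker: Upright grey cylindrical speaker, 60 mm diameter, 175 mm tall, straight sided over its whole height, about 0.4 kg. Origin at the centre of its underside, z up. Can be gripped across its 60 mm diameter from above.
- bust: White plaster bust, 173 mm tall, about 0.3 kg: round foot 60 mm, shoulders 58 (y) by 40 mm (x) at 49 to 99 mm height, neck 28 mm, round head 46 mm in diameter with vertical sides from 132 to 160 mm height: grip there, from above. A small nose (sticks out 6 mm, look only) points to +x. Origin: centre of the underside, z up.
- camera: Black box camera on a stand, 172 mm tall, about 0.25 kg: round foot 64 mm wide, 12 mm high; post 18 mm; on top the camera body, 44 mm along x (lens on the +x side, a further 7 mm), 50 mm along y, from 122 to 172 mm height. Grip the body across its y, from above. Origin: centre of the foot's underside, z up.
- tray: Fixed wooden tray, 240 (x) by 260 mm (y), floor 8 mm above the desk, rim 16 mm. Origin: centre of its underside, z up. At (45, 0) mm in its frame a fixed block 36 x 36 mm, top 38 mm above the desk, has a 15.5 mm hole, 24 mm deep, holding the stylus. Speaker, bust and camera stand on the floor near (-60, 0), (30, 62) and (30, -62) mm in shuffled order, each within 20 degrees of the tray's yaw.
- mat: Fixed flat cork mat, 250 mm (its x) by 190 mm (its y), 3 mm thick, on one side of the tray. Origin at the centre of its underside, z up. Empty at the start: the side area for the speaker, the bust and the camera.
- dock: Fixed aluminium dock on the other side of the tray. Base 80 x 80 mm, 5 mm thick; two horizontal plates 50 (x) by 70 mm (y), 6 mm thick, tops 26 and 56 mm above the desk, held by black side cheeks. Each has a round 18 mm bore, both on the origin's vertical axis. Origin: centre of the underside, on the desk, z up. The stylus is home with its point on the base, 5 mm above the desk.
- pot: Small succulent in a white pot, 38 mm diameter, about 80 mm tall with its leaves, on the tray near its (-80, 95) mm corner; a bystander, leave it. Origin at the centre of its underside.
Mind the look-alikes: they are no part of the job. Leave any red or yellow look-alike of the camera alone.

How it is judged:
By the outcome, as a careful person would: the job done as asked, in the order asked, and still so for the second after the job is handed in, with the robot touching nothing.
It also fails if it takes over 136 s, if anything falls off the work surface, if the arm or the gripper's body presses on something with over 40 N, if the wrist force passes 120 N, or if a joint passes its speed limit or range.

### The arm

A 6-joint arm with a two-finger parallel gripper is mounted at the origin on the work surface. World frame = base frame: x ahead of the robot, y to its left, z up, the work surface at z = 0. Lengths are in m, angles in rad, forces in N, time in s.
With the tool pointing down it reaches from about 0.3 to 0.875 m from the base axis. Payload 6.4 kg.
Tool frame: the origin (TCP) lies at the very end of the fingers, on their centre line; the grasp point (between the pads) lies 19 mm behind it; z points along the fingers, y is the line along which they close (so a half turn about z gives the same grasp; the last joint's range is limited). The gripper opens to 85 mm and grips with 20 to 120 N. Pads are 22 mm wide; open, the fingers measure 114 mm over their backs; the gripper's body (76 mm by 85 mm) begins 54 mm behind the grasp point. The pads swing forward as they close: fully open they stand 13 mm farther back than shut.
Start: joints at [-1.391, 0.181, 1.607, -0, 1.354, -0.206], TCP at [0.216, -0.533, 0.231] pointing down, gripper open.
Joint ranges: [-2.99, 2.99], [-0.89, 2.07], [0.3, 2.58], [-1.14, 4.28], [0, 2.63], [-3.12, 3.12]. Speed limits (rad/s): [2.57, 2.57, 3.01, 3.14, 3.14, 3.14].

### API

Orientations are given as a unit quaternion [w, x, y, z].
In Python, from bench import * gives the robot as it stands. The module is installed in compiled form; this text tells all that it offers.
- The arm moves only by the tool arm_command, never from a script. Its arguments are lists of equal length, an entry for each row: "dp": the shift along the tool's x, y, z in units of 0.25 m (1.0 is 0.25 m), a list of three; "turn": the turn, a rotation vector about the tool's x, y, z in units of 30 degrees (1.0 is 30 degrees), a list of three; "jaw": the opening, from 0 (shut) to 1 (fully open). A call has 1 to 5 rows; each row is the pose to reach, as a shift and turn from the pose commanded when the call began, along the tool's axes at that moment; what a row does not reach only later rows make up. A row lasts 1/8 s, in which the tool goes at most 62.5 mm and 10.7 degrees, less where a joint would pass 70% of its speed; a pose out of reach is approached as far as the arm can. A call with a number of a shift or a turn outside -1 to 1 is refused whole. A call with a gripper value outside its range is refused whole. The fingers move at their own pace and stop on an object; the grip force is fixed at half the most. Time passes only in rows, so rows that repeat a pose let the fingers close. It gives the time, the measured TCP pose, the force, the opening and the grip force at its end, in the units of the state.
- get_obs(): the state, without advancing time (a new reading comes with each control period).
- camera(name): name is "scene" or "top" or "wrist"; returns the picture (480x640x3 uint8, blue, green, red); there is no depth.
- get_calibration(name): a dict with "camera_matrix" (3x3 intrinsics, pixels), "R" (3x3) and "t" (3): a world point X has camera coordinates R X + t; the wrist camera has in their place "mount" (4x4, takes a point from camera to tool coordinates, whose origin is the TCP and whose axes are the flange's). Camera axes: x right, y down, z forward; pixel columns grow to the right and rows downward; lengths in m; the calibration is good to about 2 mm. A picture is of the moment at which its call begins: read the wrist's pose just before it. get_calibration takes no time and is no camera call.
- hand_in(): hands the job in; it is judged then, once.
The state is a dict: "time_s": time; "q": joint angles; "dq": joint speeds; "joint_efforts": joint torques, N m; "eef_pos": TCP position; "eef_rot": TCP orientation; "wrist_force": force on the tool from outside, world axes, zero at the start; "torque": the same for the moment, N m; "opening": opening from 0.0 (shut) to 1.0 (fully open); "grasp_force": force on a finger pad.
Only numpy, scipy, OpenCV 4.12 (cv2) and the standard library are available. Lean on these libraries where they do the work, as an engineer would, in place of code of your own. Each camera call takes 0.05 s, during which the arm holds its last target. There are 200 camera calls.

## Working session

There is one attempt and no reset: what is moved stays moved. The work goes in short steps, Python scripts to look and compute and a tool call to move; the robot and the scene stay as the last step left them, time stands still between calls to the robot, and variables do not carry over. Pictures are saved under pics/ and viewed, at most 14 in all, crops included, and the job is handed in when it is done.

Besides the shell and the picture viewer there is one more tool, called after "Emit:" as a command line: name --argument value ..., lists and objects as JSON in quotes. arm_command: Moves the arm, as the interface text tells. Its arguments: {"type":"object","properties":{"dp":{"type":"array"},"turn":{"type":"array"},"jaw":{"type":"array"}},"required":["dp","turn","jaw"]}

```bash
mkdir -p pics; python3 - <<'E'
from bench import *
import cv2
o=get_obs();print(o['time_s'],o['eef_pos'],o['eef_rot'],o['opening'])
for n in("scene","top"):
    cv2.imwrite(f"pics/{n}0.png",camera(n));c=get_calibration(n);print(n,c)
print(get_calibration("wrist"))
E
```

```text
0.0 [ 0.21630645 -0.53216991  0.23038177] [-8.74653969e-04  9.81452385e-01  1.91704070e-01  2.10773296e-05] 0.9994888264283046
scene {'camera_matrix': array([[625.1721501 ,   0.        , 325.92911098],
       [  0.        , 625.1721501 , 243.87214571],
       [  0.        ,   0.        ,   1.        ]]), 'R': array([[-0.17630833,  0.98432293,  0.00487275],
       [ 0.5644829 ,  0.10516106, -0.81871864],
       [-0.80639595, -0.14159633, -0.57417423]]), 't': array([ 0.08424024, -0.22236965,  1.52533132])}
top {'camera_matrix': array([[465.41723162,   0.        , 313.25514705],
       [  0.        , 465.41723162, 239.91518019],
       [  0.        ,   0.        ,   1.        ]]), 'R': array([[-0.01230468, -0.99991871,  0.00334239],
       [-0.98143107,  0.01143714, -0.1914739 ],
       [ 0.19142011, -0.00563635, -0.98149201]]), 't': array([0.01526664, 0.48699308, 0.89465071])}
{'camera_matrix': array([[345.311123  ,   0.        , 319.00802566],
       [  0.        , 345.311123  , 234.68121851],
       [  0.        ,   0.        ,   1.        ]]), 'mount': array([[ 6.84133021e-05, -9.65732390e-01, -2.59539876e-01,
         6.55278765e-02],
       [ 9.99999449e-01, -2.05811064e-04,  1.02940511e-03,
        -1.17998886e-04],
       [-1.04754604e-03, -2.59539803e-01,  9.65731843e-01,
        -1.43012016e-01],
       [ 0.00000000e+00,  0.00000000e+00,  0.00000000e+00,
         1.00000000e+00]])}
```

View pics/top0.png

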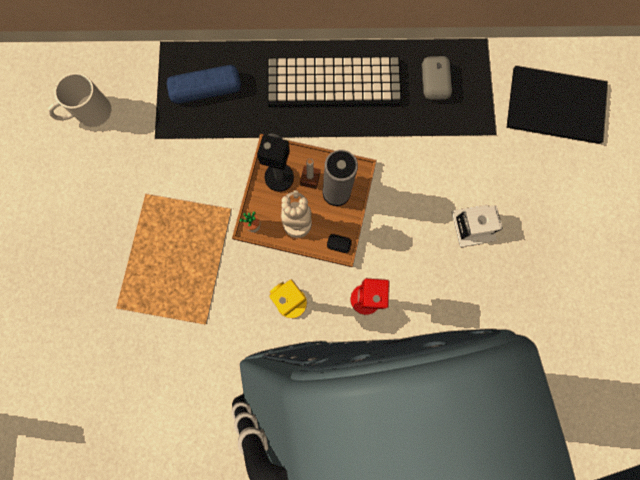

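View pics/scene0.png

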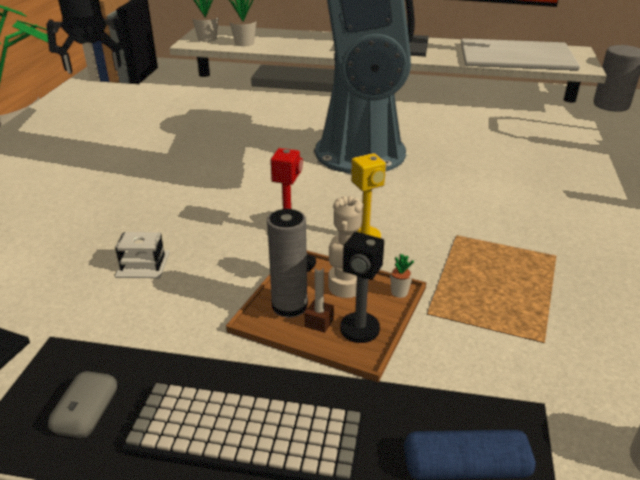

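```bash
python3 - <<'E'
import cv2
a=cv2.imread("pics/top0.png");b=cv2.imread("pics/scene0.png")
cv2.imwrite("pics/c1.png",cv2.resize(a[125:275,225:385],None,fx=4,fy=4,interpolation=2)[:600])
cv2.imwrite("pics/c2.png",cv2.resize(b[190:390,215:435],None,fx=3,fy=3,interpolation=2))
E
```

```text
(no output)
```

View pics/c1.png

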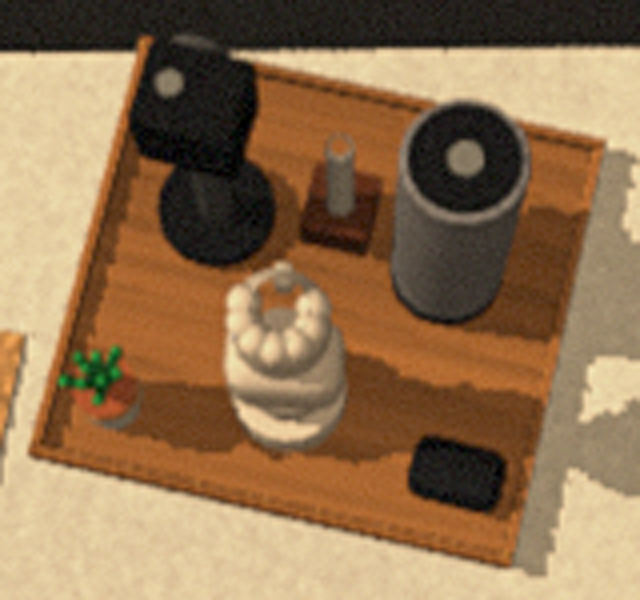

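View pics/c2.png

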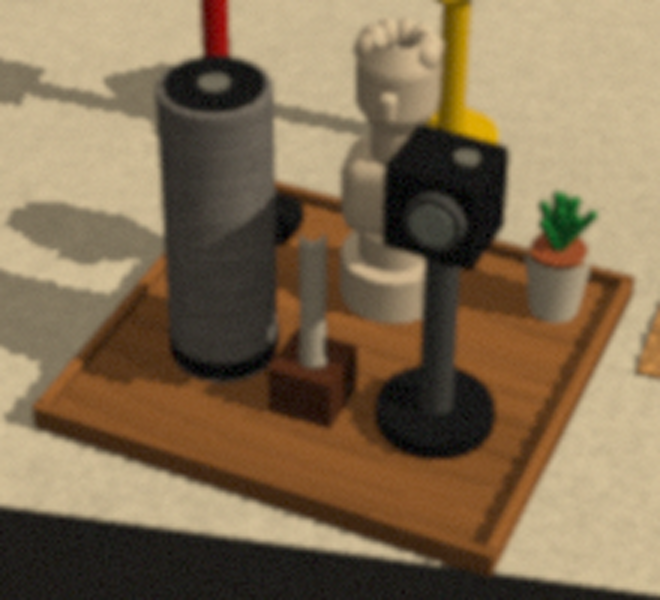

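```bash
cat > h.py <<'E'
import numpy as np, cv2
from scipy.spatial.transform import Rotation as Rn
from bench import *
def rot(q): return Rn.from_quat([q[1],q[2],q[3],q[0]])
def cam(name,o=None):
    c=get_calibration(name);K=c['camera_matrix']
    if name=='wrist':
        M=np.array(c['mount']);R=rot(o['eef_rot']).as_matrix()
        return K,R@M[:3,:3],R@M[:3,3]+o['eef_pos']      # cam->world, centre
    return K,c['R'].T,-c['R'].T@c['t']
def ray(C,p):
    K,R,c=C;d=R@np.linalg.solve(K,[p[0],p[1],1]);return c,d/np.linalg.norm(d)
def plane(C,p,z):
    c,d=ray(C,p);return c+d*(z-c[2])/d[2]
def tri(*obs):
    A=np.zeros((3,3));b=np.zeros(3);rs=[ray(C,p) for C,p in obs]
    for c,d in rs:
        P=np.eye(3)-np.outer(d,d);A+=P;b+=P@c
    X=np.linalg.solve(A,b)
    return X,max(np.linalg.norm((np.eye(3)-np.outer(d,d))@(X-c)) for c,d in rs)
def proj(C,X):
    K,R,c=C;v=K@(R.T@(np.asarray(X)-c));return v[:2]/v[2]
def look(name,f):
    o=get_obs();C=cam(name,o);im=camera(name);cv2.imwrite(f"pics/{f}.png",im)
    np.savez(f"pics/{f}.npz",K=C[0],R=C[1],c=C[2]);return im,C
def load(f):
    d=np.load(f"pics/{f}.npz");return cv2.imread(f"pics/{f}.png"),(d['K'],d['R'],d['c'])
def go(p,x_axis_yaw,tip=None):
    """print dp (units) and turn (units) to TCP p with tool down, tool x at yaw"""
    o=get_obs();R=rot(o['eef_rot']);c,s=np.cos(x_axis_yaw),np.sin(x_axis_yaw)
    T=Rn.from_matrix(np.array([[c,s,0],[s,-c,0],[0,0,-1]]))
    print('dp',np.round(R.inv().apply(np.array(p)-o['eef_pos'])/.25,3),'turn',np.round((R.inv()*T).as_rotvec(degrees=True)/30,3))
E
python3 - <<'E'
from h import *
np.set_printoptions(precision=4,suppress=True)
T=cam('top');S=cam('scene')
t=lambda x,y:(x/4+225-.4,y/4+125-.4); s=lambda x,y:(x/3+215-.3,y/3+190-.3)
for n,a,b in [('spk',t(466,157),s(214,83)),('sty',t(340,143),s(314,242)),('camfoot',t(217,208),s(435,405)),('cambtn',t(169,82),s(467,157))]: print(n,tri((T,a),(S,b)))
print('bust foot', plane(T,t(290,405),.03))
print('tray',[plane(T,t(*p),.016)for p in((145,38),(605,142),(515,565),(32,455))])
print('dock',plane(T,(483,220),.056))
print('mat',[plane(T,p,.003)for p in((146,195),(231,208),(207,323),(117,307))])
o=get_obs();R=rot(o['eef_rot']);print(R.as_matrix())
for i in((371,296),(283,293)):print('lookalike top',plane(T,i,.17))
E
```

```text
spk (array([ 0.5977, -0.0408,  0.1842]), np.float64(0.00022875966760345557))
sty (array([0.6306, 0.0158, 0.1162]), np.float64(0.0008518216035895941))
camfoot (array([0.632 , 0.0817, 0.0177]), np.float64(0.0003774346610651305))
cambtn (array([0.6357, 0.0918, 0.1817]), np.float64(0.0002341585778695362))
bust foot [0.5206 0.0424 0.03  ]
tray [array([0.7303, 0.121 , 0.016 ]), array([ 0.6676, -0.1284,  0.016 ]), array([ 0.4376, -0.073 ,  0.016 ]), array([0.4985, 0.1779, 0.016 ])]
dock [ 0.5224 -0.3344  0.056 ]
mat [array([0.5987, 0.3688, 0.003 ]), array([0.5676, 0.1849, 0.003 ]), array([0.325 , 0.2288, 0.003 ]), array([0.3597, 0.4149, 0.003 ])]
[[ 0.9265  0.3763 -0.0003]
 [ 0.3763 -0.9265  0.0016]
 [ 0.0004 -0.0016 -1.    ]]
lookalike top [ 0.364  -0.0877  0.17  ]
lookalike top [0.371  0.0632 0.17  ]
```

Emit:
arm_command --dp '[[0.73, -0.5, -0.48], [0.73, -0.5, -0.48], [0.73, -0.5, -0.48], [0.73, -0.5, -0.48], [0.73, -0.5, -0.48]]' --turn '[[0, 0, 0], [0, 0, 0], [0, 0, 0], [0, 0, 0], [0, 0, 0]]' --jaw '[1, 1, 1, 1, 1]'

```text
time_s: 0.72
eef_pos: [0.3407, -0.3464, 0.3542]
eef_rot: [0.002, 0.981, 0.194, 0.001]
wrist_force: [-0.4, 0.8, -0.1]
opening: 1.003
grasp_force: 0.0
```

Emit:
arm_command --dp '[[0.73, -0.5, 0], [0.73, -0.5, 0], [0.73, -0.5, 0], [0.73, -0.5, 0], [0.73, -0.5, 0]]' --turn '[[0, 0, 0.2], [0, 0, 0.2], [0, 0, 0.2], [0, 0, 0.2], [0, 0, 0.2]]' --jaw '[1, 1, 1, 1, 1]'

```text
time_s: 1.35
eef_pos: [0.4609, -0.1624, 0.3502]
eef_rot: [-0.001, 0.99, 0.142, -0.001]
wrist_force: [0.1, 0.0, -0.3]
opening: 0.998
grasp_force: 0.0
```

Emit:
arm_command --dp '[[0.66, -0.56, 0], [0.66, -0.56, 0], [0.66, -0.56, 0], [0.66, -0.56, 0], [0.66, -0.56, 0]]' --turn '[[0, 0, 1], [0, 0, 1], [0, 0, 1], [0, 0, 1], [0, 0, 1]]' --jaw '[1, 1, 1, 1, 1]'

```text
time_s: 1.98
eef_pos: [0.5809, 0.0174, 0.3497]
eef_rot: [-0.0, 0.993, -0.12, -0.001]
wrist_force: [0.2, -1.3, -0.6]
opening: 1.002
grasp_force: 0.0
```

Emit:
arm_command --dp '[[0, 0, 0], [0, 0, 0]]' --turn '[[0, 0, 0], [0, 0, 0]]' --jaw '[1, 1]'

```text
time_s: 2.22
eef_pos: [0.5798, 0.0147, 0.3511]
eef_rot: [0.0, 0.993, -0.122, -0.0]
wrist_force: [-0.4, 0.0, 0.2]
opening: 0.999
grasp_force: 0.0
```

```bash
python3 - <<'E'
from h import *
im,C=look('wrist','w1')
o=get_obs();print(o['time_s'],o['eef_pos'],o['eef_rot'])
E
```

```text
2.275 [0.5798261  0.01483673 0.35126228] [ 1.48935402e-04  9.92524740e-01 -1.22043497e-01 -6.38552529e-05]
```

View pics/w1.png

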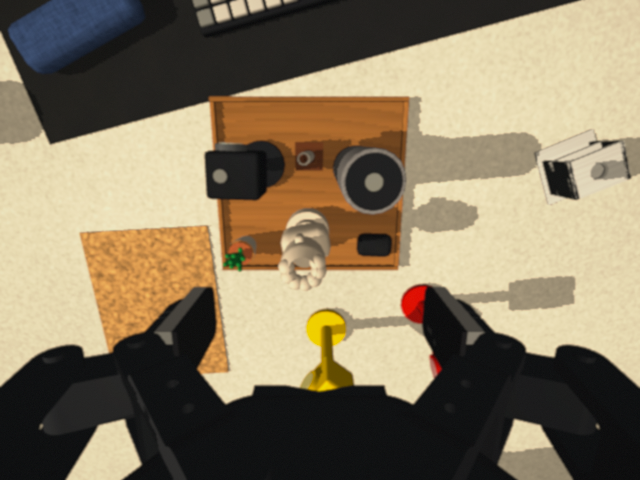

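Emit:
arm_command --dp '[[-0.3, -0.1, 0], [-0.3, -0.1, 0], [-0.3, -0.1, 0], [-0.3, -0.1, 0]]' --turn '[[0, 0, 0], [0, 0, 0], [0, 0, 0], [0, 0, 0]]' --jaw '[1, 1, 1, 1]'

```text
time_s: 2.78
eef_pos: [0.5142, 0.0579, 0.3518]
eef_rot: [0.0, 0.993, -0.121, 0.001]
wrist_force: [-0.3, -0.7, 0.2]
opening: 1.003
grasp_force: 0.0
```

```bash
python3 - <<'E'
from h import *
im,C=look('wrist','w2')
a,_=load('w1')
cv2.imwrite("pics/c3.png",np.vstack([cv2.resize(a[90:290,195:415],None,fx=3,fy=3,interpolation=2)]))
cv2.imwrite("pics/c4.png",cv2.resize(im[0:230,185:425],None,fx=2.6,fy=2.6,interpolation=2))
o=get_obs();print(o['time_s'],o['eef_pos'],o['eef_rot'])
E
```

```text
2.825 [0.51427014 0.05790765 0.35158013] [ 1.19596198e-04  9.92597367e-01 -1.21450385e-01  5.05796954e-04]
```

View pics/c3.png

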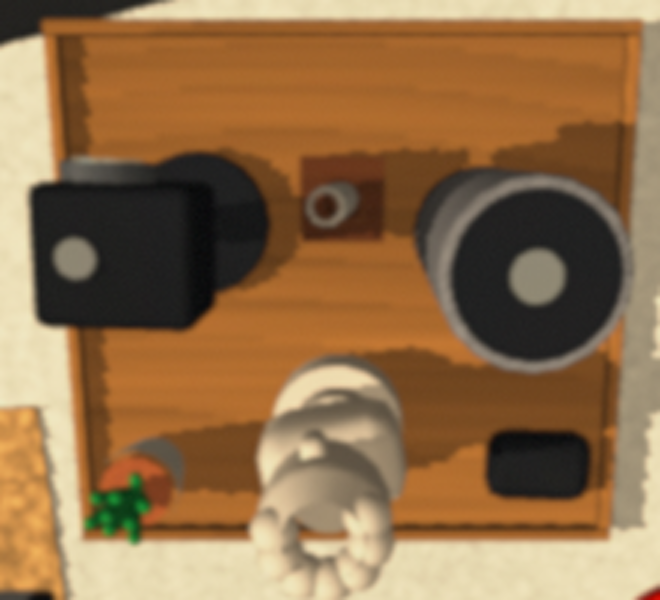

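View pics/c4.png

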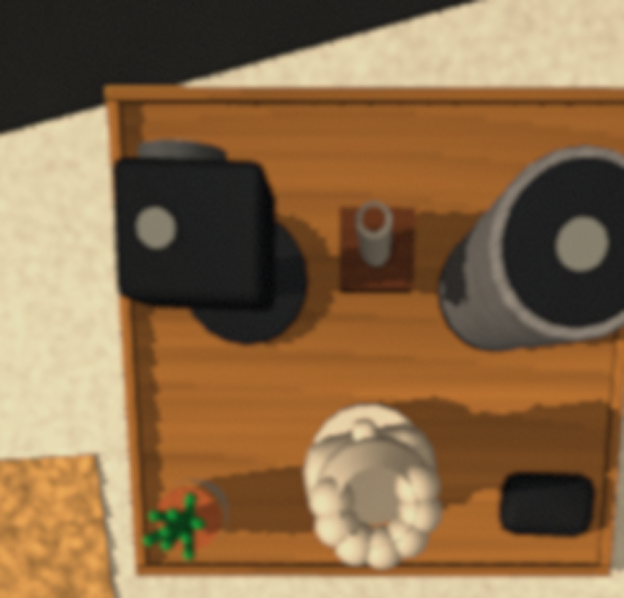

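```bash
python3 - <<'E'
from h import *
np.set_printoptions(precision=4,suppress=True)
_,A=load('w1');_,B=load('w2');T=cam('top');S=cam('scene')
a=lambda x,y:(x/3+195-.33,y/3+90-.33); b=lambda x,y:(x/2.6+185-.3,y/2.6-.3)
t=lambda x,y:(x/4+225-.4,y/4+125-.4); s=lambda x,y:(x/3+215-.3,y/3+190-.3)
yaw=np.radians(-14);U=np.array([[np.cos(yaw),np.sin(yaw)],[-np.sin(yaw),np.cos(yaw)]])
tc=np.array([.5836,.0244])
def sh(n,X):print(n,X[0],X[1],'tray',U@(X[0][:2]-tc))
sh('spk',tri((A,a(537,277)),(B,b(583,244)),(S,s(214,83)),(T,t(466,157))))
sh('spk w',tri((A,a(537,277)),(B,b(583,244))))
sh('sty',tri((A,a(325,205)),(B,b(374,217)),(S,s(314,242)),(T,t(340,143))))
sh('sty w',tri((A,a(325,205)),(B,b(374,217))))
sh('btn',tri((A,a(75,259)),(B,b(156,228)),(S,s(467,157)),(T,t(169,82))))
sh('body w',tri((A,a(113,256)),(B,b(186,222))))
sh('foot cam',tri((T,t(217,208)),(S,s(435,405))))
sh('foot bust',[plane(T,t(290,405),.03),0])
sh('bust disc',tri((B,b(376,498)),(A,a(327,515))))
sh('bust B.17',[plane(B,b(376,498),.175),0]);sh('bust A',[plane(A,a(322,530),.175),0]);
sh('nose',tri((A,a(313,445)),(B,b(365,430))))
print('trayA',[plane(A,a(*p),.016)[:2] for p in((43,20),(641,20),(610,540),(85,540))])
print('block',plane(A,a(342,198),.038),plane(B,b(377,250),.038))
print('dock A',plane(A,(598,171),.056), 'cam corners',[plane(A,a(*p),.18)[:2] for p in((32,187),(193,182),(188,328),(40,325))])
E
```

```text
spk [ 0.5979 -0.0407  0.1842] 0.00036958696262509675 tray [ 0.0296 -0.0597]
spk w [ 0.5981 -0.0403  0.1856] 0.00020987269666733946 tray [ 0.0297 -0.0593]
sty [0.6313 0.0174 0.1166] 0.0024943430299153376 tray [0.0479 0.0047]
sty w [0.6314 0.0189 0.1204] 0.00013613701636391886 tray [0.0477 0.0062]
btn [0.636  0.0919 0.1818] 0.0005197325434370402 tray [0.0346 0.0782]
body w [0.6348 0.081  0.1838] 0.000845946470204121 tray [0.036  0.0673]
foot cam [0.632  0.0817 0.0177] 0.0003774346610651305 tray [0.0331 0.0673]
foot bust [0.5206 0.0424 0.03  ] 0 tray [-0.0655  0.0023]
bust disc [0.5298 0.0434 0.1516] 0.00012930985895512944 tray [-0.0568  0.0054]
bust B.17 [0.533  0.0432 0.175 ] 0 tray [-0.0537  0.006 ]
bust A [0.533  0.0434 0.175 ] 0 tray [-0.0537  0.0061]
nose [0.5557 0.0415 0.1525] 0.00017221533193701317 tray [-0.0312  0.0098]
trayA [array([0.733 , 0.1228]), array([ 0.6705, -0.1275]), array([ 0.4386, -0.0704]), array([0.5011, 0.1798])]
block [0.6299 0.0156 0.038 ] [0.6286 0.0156 0.038 ]
dock A [ 0.5245 -0.3319  0.056 ] cam corners [array([0.6593, 0.0983]), array([0.6492, 0.0518]), array([0.608 , 0.0657]), array([0.6198, 0.1092])]
```

Emit:
arm_command --dp '[[0.075, 0.04, 0.1], [0.075, 0.04, 0.35], [0.075, 0.04, 0.6], [0.075, 0.04, 0.8], [0.075, 0.04, 0.88]]' --turn '[[0, 0, 0], [0, 0, 0], [0, 0, 0], [0, 0, 0], [0, 0, 0]]' --jaw '[1, 1, 1, 1, 1]'

```text
time_s: 3.45
eef_pos: [0.5275, 0.0441, 0.1272]
eef_rot: [0.0, 0.993, -0.121, -0.003]
wrist_force: [0.5, 0.3, 0.2]
opening: 0.999
grasp_force: 0.0
```

Emit:
arm_command --dp '[[0, 0, 0], [0, 0, 0], [0, 0, 0], [0, 0, 0], [0, 0, 0]]' --turn '[[0, 0, 0], [0, 0, 0], [0, 0, 0], [0, 0, 0], [0, 0, 0]]' --jaw '[0.8, 0.6, 0.4, 0.3, 0.3]'

```text
time_s: 4.08
eef_pos: [0.5308, 0.0442, 0.1331]
eef_rot: [0.0, 0.993, -0.121, 0.002]
wrist_force: [1.7, -0.8, 6.5]
opening: 0.516
grasp_force: 62.2
```

Emit:
arm_command --dp '[[0, 0, -0.05], [0, 0, -0.15], [0, 0, -0.25], [0, 0, -0.35], [0, 0, -0.4]]' --turn '[[0, 0, 0], [0, 0, 0], [0, 0, 0], [0, 0, 0], [0, 0, 0]]' --jaw '[0.3, 0.3, 0.3, 0.3, 0.3]'

```text
time_s: 4.7
eef_pos: [0.5292, 0.0448, 0.2326]
eef_rot: [-0.0, 0.993, -0.121, 0.0]
wrist_force: [-0.3, 0.7, -3.0]
opening: 0.52
grasp_force: 61.9
```

Emit:
arm_command --dp '[[-0.06, -0.06, 0], [-0.15, -0.17, 0], [-0.25, -0.28, 0], [-0.35, -0.38, 0], [-0.45, -0.5, 0]]' --turn '[[0, 0, 0], [0, 0, 0], [0, 0, 0], [0, 0, 0], [0, 0, 0]]' --jaw '[0.3, 0.3, 0.3, 0.3, 0.3]'

```text
time_s: 5.32
eef_pos: [0.4475, 0.1943, 0.2298]
eef_rot: [0.0, 0.993, -0.121, -0.002]
wrist_force: [0.6, 0.8, -2.7]
opening: 0.516
grasp_force: 62.0
```

Emit:
arm_command --dp '[[-0.1, -0.11, 0], [-0.2, -0.22, 0], [-0.3, -0.32, 0], [-0.36, -0.39, 0], [-0.38, -0.408, 0]]' --turn '[[0, 0, 0], [0, 0, 0], [0, 0, 0], [0, 0, 0], [0, 0, 0]]' --jaw '[0.3, 0.3, 0.3, 0.3, 0.3]'

```text
time_s: 5.95
eef_pos: [0.3799, 0.3157, 0.23]
eef_rot: [0.001, 0.993, -0.12, -0.001]
wrist_force: [0.1, -0.1, -2.9]
opening: 0.517
grasp_force: 62.2
```

Emit:
arm_command --dp '[[0, 0, 0.1], [0, 0, 0.2], [0, 0, 0.3], [0, 0, 0.37], [0, 0, 0.4]]' --turn '[[0, 0, 0], [0, 0, 0], [0, 0, 0], [0, 0, 0], [0, 0, 0]]' --jaw '[0.3, 0.3, 0.3, 0.3, 0.3]'

```text
time_s: 6.58
eef_pos: [0.381, 0.3138, 0.1296]
eef_rot: [0.001, 0.993, -0.121, -0.001]
wrist_force: [-1.3, -0.5, -2.0]
opening: 0.52
grasp_force: 62.2
```

Emit:
arm_command --dp '[[0, 0, 0], [0, 0, 0.008], [0, 0, 0.016], [0, 0, 0.016]]' --turn '[[0, 0, 0], [0, 0, 0], [0, 0, 0], [0, 0, 0]]' --jaw '[0.3, 0.3, 0.3, 0.3]'

```text
time_s: 7.08
eef_pos: [0.3828, 0.3151, 0.1281]
eef_rot: [-0.0, 0.993, -0.121, 0.001]
wrist_force: [-0.7, -0.4, 0.9]
opening: 0.516
grasp_force: 62.6
```

```bash
python3 - <<'E'
from h import *
look('scene','s1');im,_=load('s1')
cv2.imwrite("pics/c5.png",im[130:400,220:600])
print(get_obs()['wrist_force'])
E
```

```text
[-0.99200536  0.35268905  1.52534933]
```

View pics/c5.png

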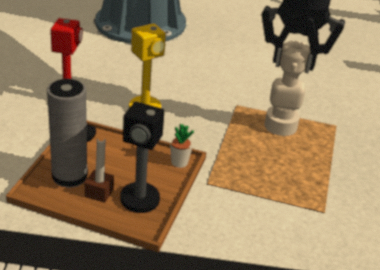

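Emit:
arm_command --dp '[[0, 0, 0], [0, 0, 0], [0, 0, 0], [0, 0, -0.04], [0, 0, -0.1]]' --turn '[[0, 0, 0], [0, 0, 0], [0, 0, 0], [0, 0, 0], [0, 0, 0]]' --jaw '[0.6, 0.75, 1, 1, 1]'

```text
time_s: 7.75
eef_pos: [0.3821, 0.3147, 0.153]
eef_rot: [0.0, 0.993, -0.121, -0.0]
wrist_force: [0.3, -0.2, -0.6]
opening: 0.998
grasp_force: 0.0
```

Emit:
arm_command --dp '[[0, 0, -0.2], [0, 0, -0.396], [0.15, 0.08, -0.396], [0.35, 0.2, -0.396], [0.6, 0.33, -0.396]]' --turn '[[0, 0, 0], [0, 0, 0], [0, 0, 0], [0, 0, 0], [0, 0, 0]]' --jaw '[1, 1, 1, 1, 1]'

```text
time_s: 8.38
eef_pos: [0.5033, 0.2031, 0.2532]
eef_rot: [-0.0, 0.993, -0.12, 0.001]
wrist_force: [0.4, 0.9, 0.6]
opening: 1.0
grasp_force: 0.0
```

Emit:
arm_command --dp '[[0.22, 0.12, 0], [0.44, 0.25, 0], [0.597, 0.332, 0], [0.597, 0.332, 0], [0.597, 0.332, 0]]' --turn '[[0, 0, 0], [0, 0, 0], [0, 0, 0], [0, 0, 0], [0, 0, 0]]' --jaw '[1, 1, 1, 1, 1]'

```text
time_s: 9.0
eef_pos: [0.6268, 0.0877, 0.2519]
eef_rot: [-0.0, 0.993, -0.121, -0.0]
wrist_force: [-0.2, -0.3, -0.1]
opening: 1.004
grasp_force: 0.0
```

```bash
python3 - <<'E'
from h import *
im,C=look('wrist','w3');o=get_obs();print(o['eef_pos'],o['wrist_force'])
cv2.imwrite("pics/c6.png",im)
print(proj(C,[.634,.0812,.18]),proj(C,[.634,.0812,.155]))
E
```

```text
[0.62649702 0.08825224 0.25191959] [-0.65987696  0.84129013 -0.04955866]
[325.97241236 233.60895449] [325.29227959 224.63321401]
```

View pics/c6.png

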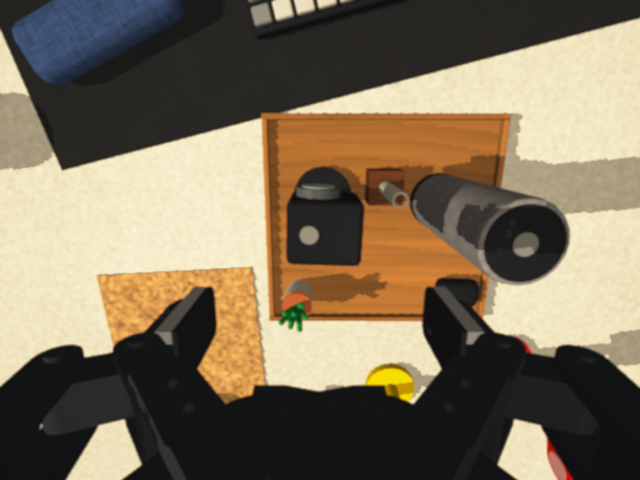

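Emit:
arm_command --dp '[[0.036, 0.02, 0.0], [0.036, 0.02, 0.15], [0.036, 0.02, 0.3], [0.036, 0.02, 0.42], [0.036, 0.02, 0.48]]' --turn '[[0, 0, 0], [0, 0, 0], [0, 0, 0], [0, 0, 0], [0, 0, 0]]' --jaw '[1, 1, 1, 1, 1]'

```text
time_s: 9.68
eef_pos: [0.6336, 0.081, 0.1296]
eef_rot: [0.0, 0.993, -0.121, -0.001]
wrist_force: [-0.4, 0.8, -0.4]
opening: 1.001
grasp_force: 0.0
```

Emit:
arm_command --dp '[[0, 0, 0], [0, 0, 0], [0, 0, 0], [0, 0, 0], [0, 0, 0]]' --turn '[[0, 0, 0], [0, 0, 0], [0, 0, 0], [0, 0, 0], [0, 0, 0]]' --jaw '[1, 0.7, 0.5, 0.4, 0.4]'

```text
time_s: 10.3
eef_pos: [0.6359, 0.0807, 0.1332]
eef_rot: [-0.0, 0.993, -0.121, 0.002]
wrist_force: [0.9, 1.2, 6.3]
opening: 0.578
grasp_force: 62.3
```

Emit:
arm_command --dp '[[0, 0, -0.05], [0, 0, -0.15], [0, 0, -0.25], [0, 0, -0.35], [0, 0, -0.4]]' --turn '[[0, 0, 0], [0, 0, 0], [0, 0, 0], [0, 0, 0], [0, 0, 0]]' --jaw '[0.4, 0.4, 0.4, 0.4, 0.4]'

```text
time_s: 10.92
eef_pos: [0.635, 0.0803, 0.2331]
eef_rot: [0.0, 0.993, -0.121, 0.001]
wrist_force: [-0.2, 0.2, -1.6]
opening: 0.582
grasp_force: 61.9
```

Emit:
arm_command --dp '[[-0.06, -0.08, 0], [-0.16, -0.2, 0], [-0.27, -0.34, 0], [-0.38, -0.48, 0], [-0.48, -0.6, 0]]' --turn '[[0, 0, 0], [0, 0, 0], [0, 0, 0], [0, 0, 0], [0, 0, 0]]' --jaw '[0.4, 0.4, 0.4, 0.4, 0.4]'

```text
time_s: 11.55
eef_pos: [0.5517, 0.257, 0.2299]
eef_rot: [0.0, 0.993, -0.12, -0.001]
wrist_force: [-0.1, 0.5, -1.6]
opening: 0.581
grasp_force: 62.0
```

Emit:
arm_command --dp '[[-0.06, -0.07, 0], [-0.08, -0.1, 0], [-0.08, -0.1, 0.1], [-0.08, -0.1, 0.2], [-0.08, -0.1, 0.3]]' --turn '[[0, 0, 0], [0, 0, 0], [0, 0, 0], [0, 0, 0], [0, 0, 0]]' --jaw '[0.4, 0.4, 0.4, 0.4, 0.4]'

```text
time_s: 12.18
eef_pos: [0.5403, 0.2836, 0.1549]
eef_rot: [0.0, 0.993, -0.121, -0.0]
wrist_force: [0.4, 0.3, -2.0]
opening: 0.581
grasp_force: 62.1
```

Emit:
arm_command --dp '[[0, 0, 0.06], [0, 0, 0.1], [0, 0, 0.11], [0, 0, 0.116], [0, 0, 0.116]]' --turn '[[0, 0, 0], [0, 0, 0], [0, 0, 0], [0, 0, 0], [0, 0, 0]]' --jaw '[0.4, 0.4, 0.4, 0.4, 0.4]'

```text
time_s: 12.8
eef_pos: [0.5413, 0.2841, 0.1283]
eef_rot: [-0.0, 0.993, -0.121, 0.001]
wrist_force: [-0.4, -1.4, -1.0]
opening: 0.58
grasp_force: 62.0
```

Emit:
arm_command --dp '[[0, 0, 0.004], [0, 0, 0.004], [0, 0, 0.004], [0, 0, 0.004], [0, 0, -0.1]]' --turn '[[0, 0, 0], [0, 0, 0], [0, 0, 0], [0, 0, 0], [0, 0, 0]]' --jaw '[0.4, 0.7, 1, 1, 1]'

```text
time_s: 13.42
eef_pos: [0.5389, 0.2834, 0.15]
eef_rot: [0.001, 0.993, -0.121, -0.002]
wrist_force: [0.6, 0.7, -0.3]
opening: 1.008
grasp_force: 0.0
```

Emit:
arm_command --dp '[[0, 0, -0.2], [0, 0, -0.39], [0.06, 0.12, -0.39], [0.14, 0.32, -0.39], [0.22, 0.52, -0.39]]' --turn '[[0, 0, 0], [0, 0, 0], [0, 0, 0], [0, 0, 0], [0, 0, 0]]' --jaw '[1, 1, 1, 1, 1]'

```text
time_s: 14.05
eef_pos: [0.5629, 0.1435, 0.2499]
eef_rot: [-0.0, 0.993, -0.12, 0.0]
wrist_force: [0.9, -0.0, -0.9]
opening: 0.999
grasp_force: 0.0
```

Emit:
arm_command --dp '[[0.09, 0.2, 0], [0.18, 0.4, 0], [0.27, 0.6, 0], [0.314, 0.685, 0], [0.314, 0.685, 0]]' --turn '[[0, 0, 0], [0, 0, 0], [0, 0, 0], [0, 0, 0], [0, 0, 0]]' --jaw '[1, 1, 1, 1, 1]'

```text
time_s: 14.68
eef_pos: [0.5981, -0.0417, 0.2495]
eef_rot: [-0.0, 0.993, -0.122, -0.0]
wrist_force: [-0.9, -0.4, -0.2]
opening: 0.999
grasp_force: 0.0
```

```bash
python3 - <<'E'
from h import *
im,C=look('wrist','w4');o=get_obs();print(o['eef_pos'],o['wrist_force'])
p=proj(C,[.598,-.0405,.184]);print(p);go([.598,-.0405,.13],np.radians(-13.95))
cv2.imwrite("pics/c7.png",im[0:330])
E
```

```text
[ 0.59786817 -0.04031842  0.24953509] [ 0.75964431  0.57740509 -0.28242575]
[316.95085683 249.81096803]
dp [0.001 0.001 0.478] turn [-0.001  0.001 -0.   ]
```

View pics/c7.png

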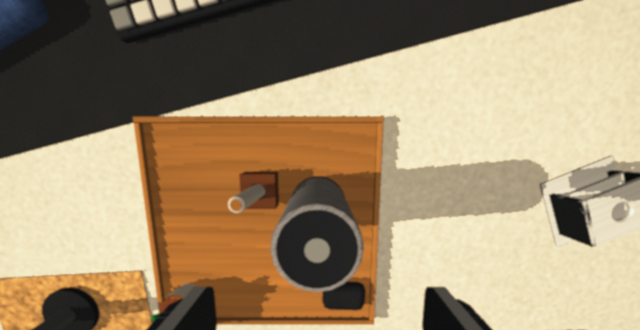

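Emit:
arm_command --dp '[[0, 0, 0.14], [0, 0, 0.28], [0, 0, 0.42], [0, 0, 0.478], [0, 0, 0.478]]' --turn '[[0, 0, 0], [0, 0, 0], [0, 0, 0], [0, 0, 0], [0, 0, 0]]' --jaw '[1, 1, 1, 1, 1]'

```text
time_s: 15.35
eef_pos: [0.5974, -0.0391, 0.1297]
eef_rot: [-0.0, 0.993, -0.12, -0.001]
wrist_force: [-0.7, 0.3, -0.1]
opening: 0.999
grasp_force: 0.0
```

Emit:
arm_command --dp '[[0, 0, 0], [0, 0, 0], [0, 0, 0], [0, 0, 0], [0, 0, 0]]' --turn '[[0, 0, 0], [0, 0, 0], [0, 0, 0], [0, 0, 0], [0, 0, 0]]' --jaw '[0.8, 0.65, 0.5, 0.5, 0.5]'

```text
time_s: 15.98
eef_pos: [0.5995, -0.0407, 0.1325]
eef_rot: [0.0, 0.993, -0.121, 0.002]
wrist_force: [0.7, 1.3, 6.3]
opening: 0.689
grasp_force: 65.2
```

Emit:
arm_command --dp '[[0, 0, -0.06], [0, 0, -0.2], [0, 0, -0.38], [0, 0, -0.56], [0, 0, -0.74]]' --turn '[[0, 0, 0], [0, 0, 0], [0, 0, 0], [0, 0, 0], [0, 0, 0]]' --jaw '[0.5, 0.5, 0.5, 0.5, 0.5]'

```text
time_s: 16.6
eef_pos: [0.5973, -0.0405, 0.317]
eef_rot: [0.0, 0.993, -0.121, -0.0]
wrist_force: [0.8, 0.3, -3.6]
opening: 0.692
grasp_force: 65.3
```

Emit:
arm_command --dp '[[-0.05, -0.07, 0], [-0.13, -0.2, 0], [-0.23, -0.34, 0], [-0.33, -0.48, 0], [-0.43, -0.6, 0]]' --turn '[[0, 0, 0], [0, 0, 0], [0, 0, 0], [0, 0, 0], [0, 0, 0]]' --jaw '[0.5, 0.5, 0.5, 0.5, 0.5]'

```text
time_s: 17.23
eef_pos: [0.5272, 0.1329, 0.3132]
eef_rot: [0.0, 0.993, -0.121, -0.002]
wrist_force: [0.1, -0.1, -3.3]
opening: 0.686
grasp_force: 65.4
```

Emit:
arm_command --dp '[[-0.1, -0.14, 0], [-0.2, -0.28, 0], [-0.3, -0.42, 0], [-0.38, -0.54, 0], [-0.42, -0.585, 0]]' --turn '[[0, 0, 0], [0, 0, 0], [0, 0, 0], [0, 0, 0], [0, 0, 0]]' --jaw '[0.5, 0.5, 0.5, 0.5, 0.5]'

```text
time_s: 17.85
eef_pos: [0.4603, 0.2998, 0.3134]
eef_rot: [0.001, 0.993, -0.12, -0.002]
wrist_force: [0.7, 0.0, -3.8]
opening: 0.69
grasp_force: 65.5
```

Emit:
arm_command --dp '[[0, 0, 0], [0, 0, 0], [0, 0, 0.1], [0, 0, 0.25], [0, 0, 0.4]]' --turn '[[0, 0, 0], [0, 0, 0], [0, 0, 0], [0, 0, 0], [0, 0, 0]]' --jaw '[0.5, 0.5, 0.5, 0.5, 0.5]'

```text
time_s: 18.48
eef_pos: [0.4636, 0.2968, 0.2144]
eef_rot: [-0.0, 0.993, -0.122, 0.0]
wrist_force: [0.6, -0.4, -3.8]
opening: 0.689
grasp_force: 65.5
```

Emit:
arm_command --dp '[[0, 0, 0.14], [0, 0, 0.27], [0, 0, 0.33], [0, 0, 0.35], [0, 0, 0.36]]' --turn '[[0, 0, 0], [0, 0, 0], [0, 0, 0], [0, 0, 0], [0, 0, 0]]' --jaw '[0.5, 0.5, 0.5, 0.5, 0.5]'

```text
time_s: 19.1
eef_pos: [0.4641, 0.2977, 0.1275]
eef_rot: [0.0, 0.993, -0.121, 0.001]
wrist_force: [-5.2, -5.2, 17.1]
opening: 0.689
grasp_force: 67.2
```

Emit:
arm_command --dp '[[0, 0, 0], [0, 0, 0]]' --turn '[[0, 0, 0], [0, 0, 0]]' --jaw '[0.5, 0.5]'

```text
time_s: 19.35
eef_pos: [0.4642, 0.2981, 0.1274]
eef_rot: [-0.0, 0.993, -0.121, 0.002]
wrist_force: [-1.3, -2.3, 6.8]
opening: 0.687
grasp_force: 66.3
```

Emit:
arm_command --dp '[[0, 0, 0], [0, 0, 0], [0, 0, 0], [0, 0, -0.06], [0, 0, -0.2]]' --turn '[[0, 0, 0], [0, 0, 0], [0, 0, 0], [0, 0, 0], [0, 0, 0]]' --jaw '[0.75, 0.9, 1, 1, 1]'

```text
time_s: 19.98
eef_pos: [0.4617, 0.2977, 0.175]
eef_rot: [0.001, 0.993, -0.121, -0.002]
wrist_force: [1.3, -0.7, 0.3]
opening: 1.001
grasp_force: 0.0
```

Emit:
arm_command --dp '[[0, 0, -0.15], [0, 0, -0.29], [0.1, 0.1, -0.29], [0.25, 0.25, -0.29], [0.4, 0.4, -0.29]]' --turn '[[0, 0, 0], [0, 0, 0], [0, 0, 0], [0, 0, 0], [0, 0, 0]]' --jaw '[1, 1, 1, 1, 1]'

```text
time_s: 20.6
eef_pos: [0.5367, 0.1761, 0.2493]
eef_rot: [-0.0, 0.993, -0.12, 0.001]
wrist_force: [1.6, -0.0, 0.4]
opening: 1.0
grasp_force: 0.0
```

Emit:
arm_command --dp '[[0.16, 0.16, 0], [0.32, 0.32, 0], [0.45, 0.46, 0], [0.519, 0.527, 0], [0.519, 0.527, 0]]' --turn '[[0, 0, 0], [0, 0, 0], [0, 0, 0], [0, 0, 0], [0, 0, 0]]' --jaw '[1, 1, 1, 1, 1]'

```text
time_s: 21.22
eef_pos: [0.6307, 0.017, 0.2481]
eef_rot: [-0.0, 0.993, -0.122, 0.0]
wrist_force: [-0.8, 0.3, 0.4]
opening: 0.998
grasp_force: 0.0
```

```bash
python3 - <<'E'
from h import *
im,C=look('wrist','w5');o=get_obs();print(o['eef_pos'],o['wrist_force'])
p=proj(C,[.631,.0175,.119]);print(p,proj(C,[.629,.0156,.038]))
s,_=look('scene','s2');t,_=look('top','t2')
a=cv2.resize(im[130:280,260:380],None,fx=4,fy=4,interpolation=2)
b=cv2.resize(s[255:355,285:355],None,fx=4,fy=4,interpolation=2)
cv2.imwrite("pics/c8.png",np.hstack([a[:600],np.pad(b,((0,200),(0,0),(0,0)))]))
E
```

```text
[0.63007072 0.0182721  0.24800896] [0.21995152 0.53546271 0.2473123 ]
[318.13356899 225.54691207] [320.56618637 208.71999077]
```

View pics/c8.png

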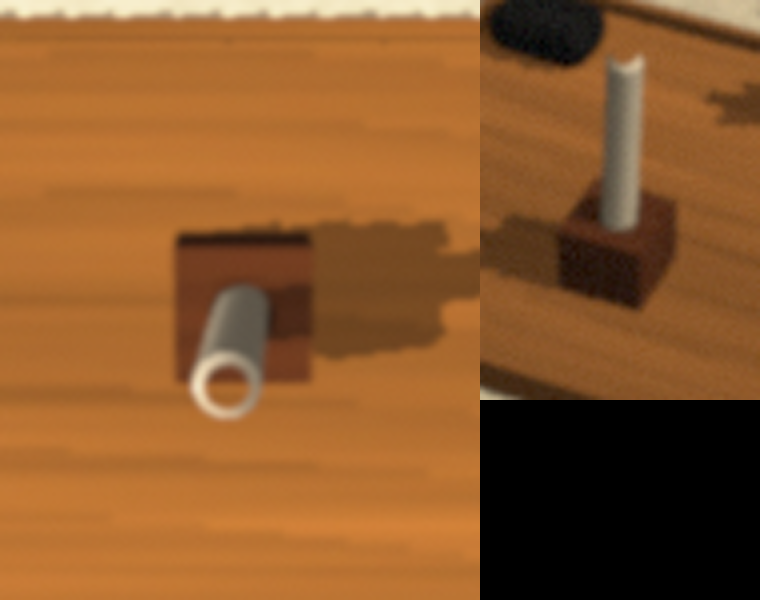

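Emit:
arm_command --dp '[[0, 0.004, 0.15], [0, 0.004, 0.33], [0, 0.004, 0.5], [0, 0.004, 0.62], [0, 0.004, 0.668]]' --turn '[[0, 0, 0], [0, 0, 0], [0, 0, 0], [0, 0, 0], [0, 0, 0]]' --jaw '[0.9, 0.8, 0.7, 0.6, 0.5]'

```text
time_s: 22.0
eef_pos: [0.6282, 0.0188, 0.079]
eef_rot: [-0.0, 0.993, -0.12, -0.002]
wrist_force: [-0.5, -0.2, 0.3]
opening: 0.503
grasp_force: 0.0
```

Emit:
arm_command --dp '[[0, 0, 0], [0, 0, 0], [0, 0, 0], [0, 0, 0], [0, 0, 0]]' --turn '[[0, 0, 0], [0, 0, 0], [0, 0, 0], [0, 0, 0], [0, 0, 0]]' --jaw '[0.4, 0.25, 0.1, 0, 0]'

```text
time_s: 22.62
eef_pos: [0.6312, 0.0168, 0.0824]
eef_rot: [0.0, 0.993, -0.121, 0.001]
wrist_force: [0.3, -0.3, 5.8]
opening: 0.145
grasp_force: 58.7
```

Emit:
arm_command --dp '[[0, 0, 0], [0, 0, -0.03], [0, 0, -0.06], [0, 0, -0.1], [0, 0, -0.14]]' --turn '[[0, 0, 0], [0, 0, 0], [0, 0, 0], [0, 0, 0], [0, 0, 0]]' --jaw '[0, 0, 0, 0, 0]'

```text
time_s: 23.25
eef_pos: [0.6298, 0.0171, 0.1165]
eef_rot: [-0.0, 0.993, -0.121, -0.0]
wrist_force: [0.1, 0.0, -0.7]
opening: 0.145
grasp_force: 58.4
```

Emit:
arm_command --dp '[[0, 0, -0.1], [0, 0, -0.25], [0, 0, -0.4], [-0.03, 0.1, -0.4], [-0.06, 0.25, -0.4]]' --turn '[[0, 0, 0], [0, 0, 0], [0, 0, 0], [0, 0, 0], [0, 0, 0]]' --jaw '[0, 0, 0, 0, 0]'

```text
time_s: 23.88
eef_pos: [0.6004, -0.0398, 0.2172]
eef_rot: [0.0, 0.993, -0.12, 0.001]
wrist_force: [-0.6, -1.2, -1.0]
opening: 0.147
grasp_force: 58.5
```

Emit:
arm_command --dp '[[-0.04, 0.15, 0], [-0.08, 0.3, 0], [-0.12, 0.45, 0], [-0.15, 0.6, 0], [-0.18, 0.75, 0]]' --turn '[[0, 0, 0], [0, 0, 0], [0, 0, 0], [0, 0, 0], [0, 0, 0]]' --jaw '[0, 0, 0, 0, 0]'

```text
time_s: 24.5
eef_pos: [0.5111, -0.2122, 0.2165]
eef_rot: [0.0, 0.993, -0.121, 0.0]
wrist_force: [0.3, 0.6, -0.1]
opening: 0.148
grasp_force: 58.5
```

Emit:
arm_command --dp '[[-0.04, 0.15, 0], [-0.08, 0.3, 0], [-0.11, 0.42, 0], [-0.11, 0.46, 0], [-0.11, 0.46, 0]]' --turn '[[0, 0, 0], [0, 0, 0], [0, 0, 0], [0, 0, 0], [0, 0, 0]]' --jaw '[0, 0, 0, 0, 0]'

```text
time_s: 25.12
eef_pos: [0.4574, -0.3164, 0.216]
eef_rot: [-0.0, 0.993, -0.121, 0.0]
wrist_force: [-0.4, 0.9, 0.1]
opening: 0.145
grasp_force: 58.5
```

```bash
python3 - <<'E'
from h import *
im,C=look('wrist','w6');o=get_obs();print(o['time_s'],o['eef_pos'],o['wrist_force'])
print(proj(C,[.5245,-.333,.056]))
s,_=look('scene','s3');t,_=look('top','t3')
a=im[:,170:530]
x,y=proj(cam('scene'),o['eef_pos']).astype(int);u,v=proj(cam('top'),[.5245,-.333,.056]).astype(int)
print(x,y,u,v)
f=lambda i,cx,cy:cv2.resize(i[cy-30:cy+50,cx-50:cx+50],None,fx=3,fy=3,interpolation=2)
cv2.imwrite("pics/c9.png",np.hstack([a,np.vstack([f(s,x,y+15),f(t,u,v)])]))
E
```

```text
25.175 [ 0.45769512 -0.31578748  0.21593356] [ 0.22370965 -0.07931747 -0.15712515]
[318.77367568 137.73722713]
148 142 482 219
```

View pics/c9.png

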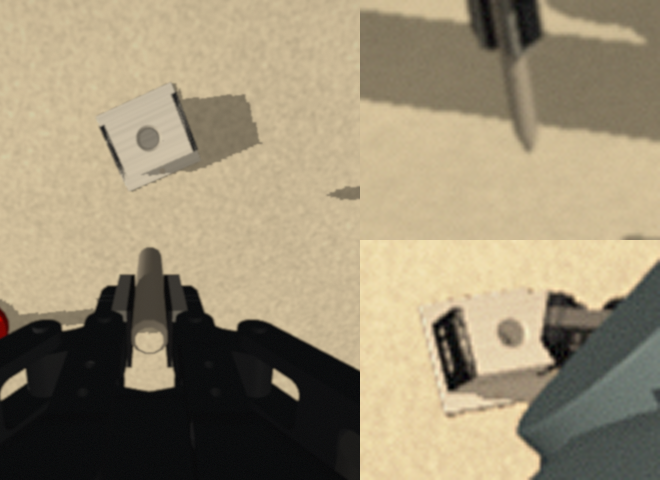

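```bash
python3 - <<'E'
from h import *
np.set_printoptions(precision=2,suppress=True)
im,C=load('w6');S=cam('scene');o=get_obs();R=rot(o['eef_rot']).as_matrix();p=np.array([.4575,-.316,.216])
W=lambda v:p+R@np.array(v)
for n,v in [('shoulder+x',(.007,0,.053)),('top c',(0,0,-.038)),('top -x',(-.007,0,-.038)),('tip',(0,0,.067))]:
    print(n,proj(C,W(v)),proj(S,W(v)))
g=cv2.cvtColor(im,cv2.COLOR_BGR2GRAY);print(g[236:262:2,318:322].mean(1)); print(g[255,300:340:2]); print(g[290,300:340:2])
s=cv2.cvtColor(cv2.imread('pics/s3.png'),cv2.COLOR_BGR2GRAY)
for r in(155,160,165,170,174,177):print(r,s[r,138:168])
E
```

```text
shoulder+x [318.02 244.44] [150.4  171.77]
top c [317.47 339.88] [144.51 122.25]
top -x [317.54 357.71] [147.08 120.69]
tip [318.1  248.69] [154.05 177.  ]
[185.25 186.75 189.25 191.25 188.75 169.75  87.75  73.25  73.5   72.5
  72.5   71.5   71.75]
[188 187 188 187 166 127 109  96  84  76  70  66  65  65  65 103 174 187
 191 185]
[18 11 26 59 64 65 66 66 66 66 67 67 66 66 65 64 61 25  8 15]
155 [123 120 121 119 122 121 118 115 104  95  97 112 129 141 150 152 140 126
 118 118 121 118 118 118 116 118 117 119 118 119]
160 [119 121 123 121 120 120 119 120 118 101  94  99 116 132 145 150 151 137
 124 122 121 118 118 120 117 121 116 117 118 120]
165 [148 134 132 132 135 133 124 119 120 115 102  94 104 117 136 142 152 151
 135 124 119 120 121 119 118 118 121 119 120 119]
170 [192 190 189 191 190 192 193 194 190 190 176 141 108 109 120 137 144 153
 159 175 184 189 191 187 188 186 175 168 168 163]
174 [196 194 192 189 189 191 186 186 190 189 189 184 175 149 121 117 130 146
 169 184 192 192 191 191 190 190 191 189 190 191]
177 [194 193 193 194 192 192 192 193 191 192 190 190 188 186 174 152 151 171
 185 193 193 189 191 192 191 192 191 191 193 190]
```

```bash
python3 - <<'E'
from h import *
np.set_printoptions(precision=4,suppress=True)
im,C=load('w6');t,T=load('t3');s,S=load('s3')
def blob(i,c,r,f=1):
    g=cv2.GaussianBlur(cv2.cvtColor(i,cv2.COLOR_BGR2GRAY),(3,3),0)[c[1]-r:c[1]+r+1,c[0]-r:c[0]+r+1]
    th,m=cv2.threshold(g,0,255,cv2.THRESH_BINARY_INV+cv2.THRESH_OTSU)
    n,l,st,ce=cv2.connectedComponentsWithStats(m);k=l[r,r];print(th,st[k]);return ce[k]+np.array(c)-r
a=blob(im,(318,138),18);b=blob(t,(482,219),7)
print(a,b,tri((C,a),(T,b)),plane(C,a,.056),plane(T,b,.056))
x,y=proj(S,[.5247,-.3325,.056]).astype(int);c=blob(s,(x,y),5);print(c,plane(S,c,.056))
cv2.imwrite('pics/c10.png',np.hstack([cv2.resize(i,(380,300),interpolation=2) for i in(im[100:176,270:366],s[y-28:y+28,x-35:x+35])]))
E
```

```text
156.0 [  6   6  23  25 467]
171.0 [ 3  3  8 10 65]
[317.1884 138.0064] [481.6308 219.5846] (array([ 0.5241, -0.3319,  0.0547]), np.float64(0.0005659116667548572)) [ 0.5246 -0.3316  0.056 ] [ 0.5233 -0.3317  0.056 ]
166.0 [ 5  3  6  4 19]
[141.0526 238.5263] [ 0.5196 -0.3295  0.056 ]
```

View pics/c10.png

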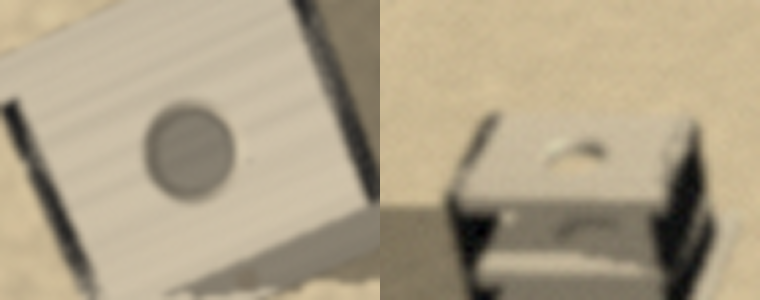

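Emit:
arm_command --dp '[[0.1, 0, 0], [0.2, -0.007, 0], [0.276, -0.007, 0], [0.276, -0.007, 0.15], [0.276, -0.007, 0.28]]' --turn '[[0, 0, 0], [0, 0, 0], [0, 0, 0], [0, 0, 0], [0, 0, 0]]' --jaw '[0, 0, 0, 0, 0]'

```text
time_s: 25.9
eef_pos: [0.5256, -0.3299, 0.1449]
eef_rot: [-0.0, 0.993, -0.12, 0.0]
wrist_force: [0.3, 0.5, 0.2]
opening: 0.149
grasp_force: 58.5
```

Emit:
arm_command --dp '[[0, 0, 0.02], [0, 0, 0.02], [0, 0, 0.02]]' --turn '[[0, 0, 0], [0, 0, 0], [0, 0, 0]]' --jaw '[0, 0, 0]'

```text
time_s: 26.28
eef_pos: [0.5258, -0.3318, 0.1428]
eef_rot: [0.001, 0.993, -0.121, 0.001]
wrist_force: [-1.5, 0.1, -0.5]
opening: 0.146
grasp_force: 58.5
```

```bash
python3 - <<'E'
from h import *
np.set_printoptions(precision=4,suppress=True)
im,C=look('wrist','w7');P=[]
for i in range(6):
    camera('wrist');P.append(get_obs()['eef_pos'])
p=np.mean(P,0);print(p,np.std(P,0))
s,S=look('scene','s4');t,T=look('top','t4')
for v in ([.5242,-.3317,.056],[p[0],p[1],p[2]-.067],[p[0],p[1],p[2]-.053]):print(proj(S,v),proj(C,v),proj(T,v))
g=cv2.cvtColor(s,cv2.COLOR_BGR2GRAY)
x,y=proj(S,[p[0],p[1],p[2]-.067]).astype(int)
print(x,y);print(g[y-16:y+22:2,x-15:x+16])
E
```

```text
[ 0.5251 -0.3316  0.1418] [0.0002 0.0002 0.0005]
[138.8374 239.8451] [319.0558 242.528 ] [481.5925 219.1671]
[136.9084 231.4016] [318.5689 249.399 ] [484.8873 216.4791]
[135.5632 224.7831] [318.5817 256.3387] [487.5033 214.754 ]
136 231
[[186 186 188 188 190 188 184 181 163 131 103 110 124 138 145 154 157 164
  178 190 190 186 190 192 192 195 194 194 191 190 187]
 [187 188 186 186 190 189 190 191 180 148 112 105 117 135 143 152 154 161
  174 187 188 185 185 188 190 189 189 188 187 188 188]
 [182 184 188 186 188 189 189 187 181 158 122 105 111 126 140 150 153 156
  170 181 184 186 187 186 188 185 188 188 186 189 191]
 [186 189 186 187 188 186 187 186 186 172 138 105 107 122 138 148 152 157
  158 172 183 186 191 189 189 189 188 185 192 189 189]
 [188 186 188 185 186 187 185 186 186 179 153 116 106 115 131 141 150 154
  157 172 183 185 184 187 188 187 189 185 190 188 185]
 [189 190 190 190 188 186 184 184 181 180 166 136 110 109 124 139 148 154
  161 175 186 188 188 191 186 189 188 189 189 190 191]
 [191 193 192 193 190 188 188 188 186 187 181 172 140 118 119 132 142 149
  164 177 189 1
[... 888 characters left out ...]
  188 188 183 179 173 177 184 186 187 187 186 185 187]
 [181 182 184 183 184 184 184 187 184 185 184 182 181 182 184 185 187 186
  186 188 186 185 187 185 184 186 186 186 185 187 188]
 [181 181 180 183 183 182 183 182 180 181 181 183 183 182 183 182 183 187
  184 184 186 185 185 187 184 185 185 183 183 184 185]
 [163 168 169 168 167 169 169 168 170 169 169 171 169 168 171 168 173 170
  172 172 170 171 177 178 177 176 178 180 180 177 180]
 [114 115 118 118 123 127 127 126 122 121 121 122 124 123 121 121 122 124
  121 124 126 123 125 125 126 127 127 127 128 128 127]
 [ 47  50  54  84 126 151 144 126 118 117 121 118 118 119 117 113 109 108
  104 105 104 107 103 105 107 114 116 118 119 117 112]]
```

Emit:
arm_command --dp '[[0, 0, 0.04], [0, 0, 0.08], [0, 0, 0.11], [0, 0, 0.14], [0, 0, 0.14]]' --turn '[[0, 0, 0], [0, 0, 0], [0, 0, 0], [0, 0, 0], [0, 0, 0]]' --jaw '[0, 0, 0, 0, 0]'

```text
time_s: 27.35
eef_pos: [0.5246, -0.3311, 0.105]
eef_rot: [-0.0, 0.993, -0.121, -0.0]
wrist_force: [-0.4, -1.1, -0.1]
opening: 0.151
grasp_force: 58.4
```

Emit:
arm_command --dp '[[0, 0, 0.03], [0, 0, 0.06], [0, 0, 0.09], [0, 0, 0.11], [0, 0, 0.12]]' --turn '[[0, 0, 0], [0, 0, 0], [0, 0, 0], [0, 0, 0], [0, 0, 0]]' --jaw '[0, 0, 0, 0, 0]'

```text
time_s: 27.98
eef_pos: [0.5247, -0.3312, 0.0754]
eef_rot: [-0.0, 0.993, -0.121, -0.0]
wrist_force: [-1.0, -1.2, -0.2]
opening: 0.143
grasp_force: 58.5
```

Emit:
arm_command --dp '[[0, 0, 0.006], [0, 0, 0.01], [0, 0, 0.01], [0, 0, 0.01]]' --turn '[[0, 0, 0], [0, 0, 0], [0, 0, 0], [0, 0, 0]]' --jaw '[0, 0, 0, 0]'

```text
time_s: 28.48
eef_pos: [0.5249, -0.3313, 0.0737]
eef_rot: [0.0, 0.993, -0.121, 0.0]
wrist_force: [-0.5, -0.0, 3.0]
opening: 0.143
grasp_force: 58.9
```

Emit:
arm_command --dp '[[0, 0, 0.004], [0, 0, 0.004], [0, 0, 0.004]]' --turn '[[0, 0, 0], [0, 0, 0], [0, 0, 0]]' --jaw '[0, 0, 0]'

```text
time_s: 28.85
eef_pos: [0.5252, -0.3315, 0.0733]
eef_rot: [0.0, 0.993, -0.121, 0.0]
wrist_force: [-1.8, 1.4, 7.8]
opening: 0.145
grasp_force: 59.4
```

Emit:
arm_command --dp '[[0, 0, 0], [0, 0, 0], [0, 0, -0.06], [0, 0, -0.2], [0, 0, -0.4]]' --turn '[[0, 0, 0], [0, 0, 0], [0, 0, 0], [0, 0, 0], [0, 0, 0]]' --jaw '[0.25, 0.5, 0.6, 0.7, 0.8]'

```text
time_s: 29.48
eef_pos: [0.524, -0.3305, 0.1727]
eef_rot: [-0.001, 0.993, -0.121, -0.001]
wrist_force: [-0.2, -1.1, -0.4]
opening: 0.798
grasp_force: 0.0
```

Emit:
arm_command --dp '[[0, 0, -0.2], [0, 0, -0.3], [-0.07, -0.19, -0.3], [-0.14, -0.39, -0.3], [-0.21, -0.59, -0.3]]' --turn '[[0, 0, 0], [0, 0, 0], [0, 0, 0], [0, 0, 0], [0, 0, 0]]' --jaw '[1, 1, 1, 1, 1]'

```text
time_s: 30.1
eef_pos: [0.509, -0.1741, 0.2484]
eef_rot: [0.0, 0.993, -0.121, 0.001]
wrist_force: [0.6, 0.1, 0.5]
opening: 0.999
grasp_force: 0.0
```

```bash
python3 - <<'E'
from h import *
s,S=look('scene','s5');o=get_obs();print(o['time_s'],o['eef_pos'])
t,T=look('top','t5')
x,y=proj(S,[.5246,-.3314,.08]).astype(int);u,v=proj(T,[.5246,-.3314,.08]).astype(int)
m=s[200:330,400:620]
f=lambda i,cx,cy:cv2.resize(i[cy-35:cy+35,cx-40:cx+40],(300,262),interpolation=2)
cv2.imwrite('pics/c11.png',np.vstack([np.hstack([f(s,x,y),f(t,u,v)]),cv2.resize(s[130:330,350:650],(600,338))[:,:]]))
print(proj(S,[.5246,-.3314,.11]),proj(S,[.5246,-.3314,.056]))
E
```

```text
30.15 [ 0.50822938 -0.16799894  0.24814882]
[133.71417422 214.42778462] [138.9020462  239.98783828]
```

View pics/c11.png

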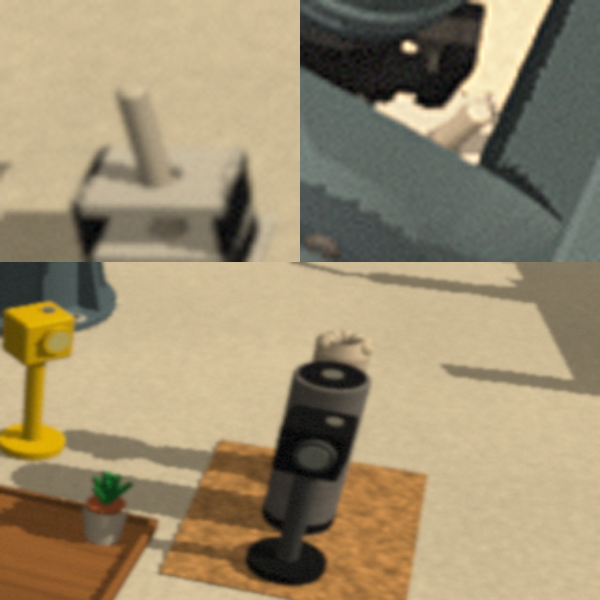

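Emit:
arm_command --dp '[[-0.06, -0.18, 0], [-0.13, -0.36, 0], [-0.19, -0.54, 0], [-0.26, -0.72, 0], [-0.32, -0.9, 0]]' --turn '[[0, 0, 0], [0, 0, 0], [0, 0, 0], [0, 0, 0], [0, 0, 0]]' --jaw '[1, 1, 1, 1, 1]'

```text
time_s: 30.82
eef_pos: [0.4857, 0.0631, 0.2483]
eef_rot: [0.0, 0.993, -0.121, 0.001]
wrist_force: [0.1, -0.5, 0.1]
opening: 0.999
grasp_force: 0.0
```

Emit:
arm_command --dp '[[-0.07, -0.2, 0], [-0.14, -0.4, 0], [-0.21, -0.6, 0], [-0.28, -0.8, 0], [-0.317, -0.893, 0]]' --turn '[[0, 0, 0], [0, 0, 0], [0, 0, 0], [0, 0, 0], [0, 0, 0]]' --jaw '[1, 1, 1, 1, 1]'

```text
time_s: 31.45
eef_pos: [0.4623, 0.3002, 0.2482]
eef_rot: [-0.0, 0.993, -0.12, 0.001]
wrist_force: [-0.0, -0.1, 0.1]
opening: 1.002
grasp_force: 0.0
```

Emit:
arm_command --dp '[[0, 0, 0], [0, 0, 0], [0, 0, 0]]' --turn '[[0, 0, 0], [0, 0, 0], [0, 0, 0]]' --jaw '[1, 1, 1]'

```text
time_s: 31.82
eef_pos: [0.4628, 0.2968, 0.2475]
eef_rot: [0.0, 0.993, -0.122, 0.0]
wrist_force: [-0.2, -0.4, -0.1]
opening: 1.002
grasp_force: 0.0
```

```bash
cat >> h.py <<'E'
def meanp(n=5):
    P=[]
    for i in range(n): camera('top');P.append(get_obs()['eef_pos'])
    return np.mean(P,0)
def here(p,target):
    R=rot(get_obs()['eef_rot']);print(get_obs()['time_s'],p,'dp',np.round(R.inv().apply(np.array(target)-p)/.25,3))
E
python3 - <<'E'
from h import *
np.set_printoptions(precision=4,suppress=True)
p=meanp();here(p,[.4638,.2977,.127])
im,C=look('wrist','w8');q=proj(C,[.4638,.2977,.178]);print(q)
g=cv2.cvtColor(im,cv2.COLOR_BGR2GRAY);x,y=q.astype(int)
m=(g[y-18:y+19,x-18:x+19]>90).astype(np.uint8);n,l,st,ce=cv2.connectedComponentsWithStats(m)
print([(tuple(st[k]),ce[k]+[x-18,y-18]) for k in range(1,n) if st[k][4]>40])
E
```

```text
32.075 [0.4626 0.2971 0.2474] dp [ 0.004 -0.003  0.482]
[317.9374 245.7041]
[((np.int32(6), np.int32(9), np.int32(25), np.int32(24), np.int32(477)), array([316.7128, 247.3857]))]
```

Emit:
arm_command --dp '[[0.004, -0.003, 0.14], [0.004, -0.003, 0.28], [0.004, -0.003, 0.42], [0.004, -0.003, 0.482], [0.004, -0.003, 0.482]]' --turn '[[0, 0, 0], [0, 0, 0], [0, 0, 0], [0, 0, 0], [0, 0, 0]]' --jaw '[1, 1, 1, 1, 1]'

```text
time_s: 32.75
eef_pos: [0.4629, 0.2982, 0.1261]
eef_rot: [0.0, 0.993, -0.121, -0.001]
wrist_force: [0.4, 1.0, 0.7]
opening: 1.001
grasp_force: 0.0
```

Emit:
arm_command --dp '[[0, 0, 0], [0, 0, 0], [0, 0, 0], [0, 0, 0], [0, 0, 0]]' --turn '[[0, 0, 0], [0, 0, 0], [0, 0, 0], [0, 0, 0], [0, 0, 0]]' --jaw '[0.8, 0.65, 0.5, 0.5, 0.5]'

```text
time_s: 33.38
eef_pos: [0.4648, 0.2988, 0.1288]
eef_rot: [-0.001, 0.993, -0.121, 0.002]
wrist_force: [-0.6, -2.2, 6.9]
opening: 0.691
grasp_force: 65.0
```

Emit:
arm_command --dp '[[0, 0, -0.07], [0, 0, -0.2], [0, 0, -0.38], [0, 0, -0.56], [0, 0, -0.75]]' --turn '[[0, 0, 0], [0, 0, 0], [0, 0, 0], [0, 0, 0], [0, 0, 0]]' --jaw '[0.5, 0.5, 0.5, 0.5, 0.5]'

```text
time_s: 34.0
eef_pos: [0.4627, 0.2983, 0.3162]
eef_rot: [0.0, 0.993, -0.121, -0.0]
wrist_force: [-0.0, 0.1, -3.3]
opening: 0.692
grasp_force: 65.3
```

Emit:
arm_command --dp '[[0.05, 0.07, 0], [0.13, 0.2, 0], [0.23, 0.34, 0], [0.33, 0.48, 0], [0.43, 0.6, 0]]' --turn '[[0, 0, 0], [0, 0, 0], [0, 0, 0], [0, 0, 0], [0, 0, 0]]' --jaw '[0.5, 0.5, 0.5, 0.5, 0.5]'

```text
time_s: 34.62
eef_pos: [0.5316, 0.1257, 0.315]
eef_rot: [-0.0, 0.993, -0.121, -0.0]
wrist_force: [0.6, 0.3, -3.6]
opening: 0.689
grasp_force: 65.6
```

Emit:
arm_command --dp '[[0.1, 0.14, 0], [0.2, 0.28, 0], [0.3, 0.42, 0], [0.38, 0.54, 0], [0.42, 0.587, 0]]' --turn '[[0, 0, 0], [0, 0, 0], [0, 0, 0], [0, 0, 0], [0, 0, 0]]' --jaw '[0.5, 0.5, 0.5, 0.5, 0.5]'

```text
time_s: 35.25
eef_pos: [0.5984, -0.0424, 0.3146]
eef_rot: [0.0, 0.993, -0.122, -0.0]
wrist_force: [-0.1, 0.4, -3.8]
opening: 0.696
grasp_force: 65.5
```

Emit:
arm_command --dp '[[0, 0, 0], [0, 0, 0], [0, 0, 0]]' --turn '[[0, 0, 0], [0, 0, 0], [0, 0, 0]]' --jaw '[0.5, 0.5, 0.5]'

```text
time_s: 35.62
eef_pos: [0.5981, -0.0393, 0.3145]
eef_rot: [-0.0, 0.993, -0.12, -0.0]
wrist_force: [0.1, -0.4, -3.0]
opening: 0.688
grasp_force: 65.5
```

```bash
python3 - <<'E'
from h import *
np.set_printoptions(precision=4,suppress=True)
here(meanp(),[.598,-.0405,.132])
E
```

```text
35.875 [ 0.5983 -0.0398  0.3145] dp [-0.001  0.003  0.73 ]
```

Emit:
arm_command --dp '[[0, 0.003, 0.1], [0, 0.003, 0.25], [0, 0.003, 0.4], [0, 0.003, 0.54], [0, 0.003, 0.64]]' --turn '[[0, 0, 0], [0, 0, 0], [0, 0, 0], [0, 0, 0], [0, 0, 0]]' --jaw '[0.5, 0.5, 0.5, 0.5, 0.5]'

```text
time_s: 36.5
eef_pos: [0.5975, -0.0411, 0.1524]
eef_rot: [-0.0, 0.993, -0.121, -0.001]
wrist_force: [-1.4, 0.2, -2.9]
opening: 0.687
grasp_force: 65.6
```

Emit:
arm_command --dp '[[0, 0, 0.04], [0, 0, 0.07], [0, 0, 0.08], [0, 0, 0.085], [0, 0, 0.085]]' --turn '[[0, 0, 0], [0, 0, 0], [0, 0, 0], [0, 0, 0], [0, 0, 0]]' --jaw '[0.5, 0.5, 0.5, 0.5, 0.5]'

```text
time_s: 37.12
eef_pos: [0.5988, -0.0415, 0.1339]
eef_rot: [0.0, 0.993, -0.121, 0.001]
wrist_force: [-0.6, -0.3, -1.8]
opening: 0.692
grasp_force: 66.0
```

Emit:
arm_command --dp '[[0, 0, 0.004], [0, 0, 0.004]]' --turn '[[0, 0, 0], [0, 0, 0]]' --jaw '[0.5, 0.5]'

```text
time_s: 37.38
eef_pos: [0.5992, -0.0416, 0.1339]
eef_rot: [0.0, 0.993, -0.121, 0.001]
wrist_force: [-2.3, -0.4, 4.9]
opening: 0.689
grasp_force: 66.4
```

Emit:
arm_command --dp '[[0, 0, 0], [0, 0, 0], [0, 0, 0], [0, 0, -0.06], [0, 0, -0.2]]' --turn '[[0, 0, 0], [0, 0, 0], [0, 0, 0], [0, 0, 0], [0, 0, 0]]' --jaw '[0.75, 0.9, 1, 1, 1]'

```text
time_s: 38.0
eef_pos: [0.5971, -0.0411, 0.1816]
eef_rot: [-0.0, 0.993, -0.121, -0.002]
wrist_force: [-0.3, 1.4, -0.0]
opening: 1.001
grasp_force: 0.0
```

Emit:
arm_command --dp '[[0, 0, -0.15], [0, 0, -0.28], [-0.06, -0.13, -0.28], [-0.14, -0.32, -0.28], [-0.22, -0.52, -0.28]]' --turn '[[0, 0, 0], [0, 0, 0], [0, 0, 0], [0, 0, 0], [0, 0, 0]]' --jaw '[1, 1, 1, 1, 1]'

```text
time_s: 38.62
eef_pos: [0.5761, 0.099, 0.2535]
eef_rot: [-0.0, 0.993, -0.122, 0.001]
wrist_force: [0.4, 0.0, -0.4]
opening: 1.002
grasp_force: 0.0
```

Emit:
arm_command --dp '[[-0.09, -0.2, 0], [-0.18, -0.4, 0], [-0.27, -0.59, 0], [-0.318, -0.685, 0], [-0.318, -0.685, 0]]' --turn '[[0, 0, 0], [0, 0, 0], [0, 0, 0], [0, 0, 0], [0, 0, 0]]' --jaw '[1, 1, 1, 1, 1]'

```text
time_s: 39.25
eef_pos: [0.5395, 0.2853, 0.2531]
eef_rot: [-0.0, 0.993, -0.119, 0.0]
wrist_force: [0.9, -0.5, 0.1]
opening: 1.004
grasp_force: 0.0
```

Emit:
arm_command --dp '[[0, 0, 0], [0, 0, 0]]' --turn '[[0, 0, 0], [0, 0, 0]]' --jaw '[1, 1]'

```text
time_s: 39.5
eef_pos: [0.5405, 0.2822, 0.2523]
eef_rot: [0.0, 0.993, -0.122, 0.0]
wrist_force: [-1.1, 0.0, 0.3]
opening: 0.999
grasp_force: 0.0
```

```bash
python3 - <<'E'
from h import *
np.set_printoptions(precision=4,suppress=True)
p=meanp();here(p,[.541,.284,.128])
im,C=look('wrist','w9');yaw=np.radians(-13.95);b=np.array([.0004,.0112])  # button vs TCP at grasp (world), from first measurement
q=proj(C,[.541+.0012,.284+.0112,.175]);print(q)
g=cv2.cvtColor(im,cv2.COLOR_BGR2GRAY);x,y=q.astype(int);x=max(x,20)
m=(g[y-18:y+19,x-18:x+19]>90).astype(np.uint8);n,l,st,ce=cv2.connectedComponentsWithStats(m)
print([(tuple(map(int,st[k])),ce[k]+[x-18,y-18]) for k in range(1,n) if st[k][4]>40])
E
```

```text
39.75 [0.5404 0.2825 0.2521] dp [ 0.001 -0.007  0.497]
[299.957  245.7062]
[((10, 11, 17, 17, 238), array([299.021 , 245.9034]))]
```

Emit:
arm_command --dp '[[0.001, -0.006, 0.14], [0.001, -0.006, 0.28], [0.001, -0.006, 0.42], [0.001, -0.006, 0.497], [0.001, -0.006, 0.497]]' --turn '[[0, 0, 0], [0, 0, 0], [0, 0, 0], [0, 0, 0], [0, 0, 0]]' --jaw '[1, 1, 1, 1, 1]'

```text
time_s: 40.42
eef_pos: [0.5398, 0.2844, 0.1264]
eef_rot: [0.001, 0.993, -0.121, -0.001]
wrist_force: [0.7, 0.5, 0.1]
opening: 1.003
grasp_force: 0.0
```

Emit:
arm_command --dp '[[0, 0, 0], [0, 0, 0], [0, 0, 0], [0, 0, 0], [0, 0, 0]]' --turn '[[0, 0, 0], [0, 0, 0], [0, 0, 0], [0, 0, 0], [0, 0, 0]]' --jaw '[1, 0.7, 0.5, 0.4, 0.4]'

```text
time_s: 41.05
eef_pos: [0.5416, 0.2852, 0.1292]
eef_rot: [-0.001, 0.993, -0.121, 0.001]
wrist_force: [-0.1, 1.0, 5.7]
opening: 0.585
grasp_force: 62.4
```

Emit:
arm_command --dp '[[0, 0, -0.05], [0, 0, -0.15], [0, 0, -0.26], [0, 0, -0.36], [0, 0, -0.42]]' --turn '[[0, 0, 0], [0, 0, 0], [0, 0, 0], [0, 0, 0], [0, 0, 0]]' --jaw '[0.4, 0.4, 0.4, 0.4, 0.4]'

```text
time_s: 41.68
eef_pos: [0.5408, 0.2848, 0.2343]
eef_rot: [-0.0, 0.993, -0.121, 0.0]
wrist_force: [0.2, 0.6, -1.5]
opening: 0.583
grasp_force: 62.0
```

Emit:
arm_command --dp '[[0.06, 0.08, 0], [0.16, 0.2, 0], [0.27, 0.34, 0], [0.38, 0.48, 0], [0.48, 0.6, 0]]' --turn '[[0, 0, 0], [0, 0, 0], [0, 0, 0], [0, 0, 0], [0, 0, 0]]' --jaw '[0.4, 0.4, 0.4, 0.4, 0.4]'

```text
time_s: 42.3
eef_pos: [0.6211, 0.1087, 0.2322]
eef_rot: [0.0, 0.993, -0.121, -0.001]
wrist_force: [0.2, -0.1, -3.0]
opening: 0.582
grasp_force: 62.1
```

Emit:
arm_command --dp '[[0.06, 0.07, 0], [0.082, 0.102, 0], [0.082, 0.102, 0], [0.082, 0.102, 0], [0.082, 0.102, 0]]' --turn '[[0, 0, 0], [0, 0, 0], [0, 0, 0], [0, 0, 0], [0, 0, 0]]' --jaw '[0.4, 0.4, 0.4, 0.4, 0.4]'

```text
time_s: 42.92
eef_pos: [0.6345, 0.0819, 0.2329]
eef_rot: [-0.0, 0.993, -0.12, -0.0]
wrist_force: [1.3, 0.3, -2.2]
opening: 0.582
grasp_force: 62.1
```

```bash
python3 - <<'E'
from h import *
np.set_printoptions(precision=4,suppress=True)
here(meanp(),[.635,.0808,.133])
E
```

```text
43.175 [0.6347 0.0813 0.2329] dp [0.002 0.002 0.4  ]
```

Emit:
arm_command --dp '[[0.002, 0.002, 0.1], [0.002, 0.002, 0.2], [0.002, 0.002, 0.3], [0.002, 0.002, 0.36], [0.002, 0.002, 0.385]]' --turn '[[0, 0, 0], [0, 0, 0], [0, 0, 0], [0, 0, 0], [0, 0, 0]]' --jaw '[0.4, 0.4, 0.4, 0.4, 0.4]'

```text
time_s: 43.8
eef_pos: [0.6349, 0.08, 0.1357]
eef_rot: [0.0, 0.993, -0.121, -0.001]
wrist_force: [0.1, -0.1, -1.9]
opening: 0.584
grasp_force: 62.1
```

Emit:
arm_command --dp '[[0, 0, 0.006], [0, 0, 0.012], [0, 0, 0.012]]' --turn '[[0, 0, 0], [0, 0, 0], [0, 0, 0]]' --jaw '[0.4, 0.4, 0.4]'

```text
time_s: 44.18
eef_pos: [0.6357, 0.08, 0.1343]
eef_rot: [-0.0, 0.993, -0.121, 0.001]
wrist_force: [-1.1, -0.4, -2.3]
opening: 0.578
grasp_force: 62.1
```

Emit:
arm_command --dp '[[0, 0, 0.004], [0, 0, 0.004]]' --turn '[[0, 0, 0], [0, 0, 0]]' --jaw '[0.4, 0.4]'

```text
time_s: 44.42
eef_pos: [0.636, 0.0801, 0.1342]
eef_rot: [-0.0, 0.993, -0.121, 0.001]
wrist_force: [-2.0, 0.5, 5.2]
opening: 0.583
grasp_force: 62.8
```

Emit:
arm_command --dp '[[0, 0, 0], [0, 0, 0], [0, 0, 0], [0, 0, -0.06], [0, 0, -0.2]]' --turn '[[0, 0, 0], [0, 0, 0], [0, 0, 0], [0, 0, 0], [0, 0, 0]]' --jaw '[0.7, 0.85, 1, 1, 1]'

```text
time_s: 45.05
eef_pos: [0.634, 0.0801, 0.1819]
eef_rot: [0.0, 0.993, -0.121, -0.002]
wrist_force: [1.3, 0.4, 0.3]
opening: 0.998
grasp_force: 0.0
```

Emit:
arm_command --dp '[[0, 0, -0.15], [0, 0, -0.28], [-0.13, -0.07, -0.28], [-0.33, -0.18, -0.28], [-0.53, -0.29, -0.28]]' --turn '[[0, 0, 0], [0, 0, 0], [0, 0, 0], [0, 0, 0], [0, 0, 0]]' --jaw '[1, 1, 1, 1, 1]'

```text
time_s: 45.68
eef_pos: [0.5232, 0.183, 0.2538]
eef_rot: [-0.0, 0.993, -0.121, 0.001]
wrist_force: [0.1, 0.7, 0.6]
opening: 1.0
grasp_force: 0.0
```

Emit:
arm_command --dp '[[-0.2, -0.11, 0], [-0.4, -0.22, 0], [-0.58, -0.32, 0], [-0.677, -0.375, 0], [-0.677, -0.375, 0]]' --turn '[[0, 0, 0], [0, 0, 0], [0, 0, 0], [0, 0, 0], [0, 0, 0]]' --jaw '[1, 1, 1, 1, 1]'

```text
time_s: 46.3
eef_pos: [0.3812, 0.3152, 0.2538]
eef_rot: [-0.001, 0.993, -0.119, 0.001]
wrist_force: [0.4, 0.3, 0.4]
opening: 1.005
grasp_force: 0.0
```

Emit:
arm_command --dp '[[0, 0, 0], [0, 0, 0]]' --turn '[[0, 0, 0], [0, 0, 0]]' --jaw '[1, 1]'

```text
time_s: 46.55
eef_pos: [0.3832, 0.3132, 0.2528]
eef_rot: [-0.0, 0.993, -0.122, 0.0]
wrist_force: [-0.8, 0.3, -0.7]
opening: 1.003
grasp_force: 0.0
```

```bash
python3 - <<'E'
from h import *
np.set_printoptions(precision=4,suppress=True)
here(meanp(),[.3826,.3148,.128])
E
```

```text
46.8 [0.3829 0.3133 0.2525] dp [-0.002 -0.006  0.498]
```

Emit:
arm_command --dp '[[-0.002, -0.006, 0.14], [-0.002, -0.006, 0.28], [-0.002, -0.006, 0.42], [-0.002, -0.006, 0.498], [-0.002, -0.006, 0.498]]' --turn '[[0, 0, 0], [0, 0, 0], [0, 0, 0], [0, 0, 0], [0, 0, 0]]' --jaw '[1, 1, 1, 1, 1]'

```text
time_s: 47.42
eef_pos: [0.381, 0.3147, 0.1264]
eef_rot: [0.001, 0.993, -0.121, -0.002]
wrist_force: [-0.1, 0.2, 0.6]
opening: 1.003
grasp_force: 0.0
```

Emit:
arm_command --dp '[[0, 0, 0], [0, 0, 0], [0, 0, 0], [0, 0, 0], [0, 0, 0]]' --turn '[[0, 0, 0], [0, 0, 0], [0, 0, 0], [0, 0, 0], [0, 0, 0]]' --jaw '[0.8, 0.6, 0.4, 0.3, 0.3]'

```text
time_s: 48.05
eef_pos: [0.383, 0.3158, 0.1295]
eef_rot: [-0.0, 0.993, -0.121, 0.001]
wrist_force: [-1.5, -1.4, 5.9]
opening: 0.515
grasp_force: 61.5
```

Emit:
arm_command --dp '[[0, 0, -0.05], [0, 0, -0.15], [0, 0, -0.26], [0, 0, -0.36], [0, 0, -0.42]]' --turn '[[0, 0, 0], [0, 0, 0], [0, 0, 0], [0, 0, 0], [0, 0, 0]]' --jaw '[0.3, 0.3, 0.3, 0.3, 0.3]'

```text
time_s: 48.68
eef_pos: [0.3823, 0.3157, 0.2347]
eef_rot: [-0.0, 0.993, -0.121, 0.001]
wrist_force: [-1.0, 0.2, -3.7]
opening: 0.516
grasp_force: 62.0
```

Emit:
arm_command --dp '[[0.06, 0.06, 0], [0.15, 0.17, 0], [0.25, 0.28, 0], [0.35, 0.38, 0], [0.45, 0.5, 0]]' --turn '[[0, 0, 0], [0, 0, 0], [0, 0, 0], [0, 0, 0], [0, 0, 0]]' --jaw '[0.3, 0.3, 0.3, 0.3, 0.3]'

```text
time_s: 49.3
eef_pos: [0.4614, 0.1662, 0.2328]
eef_rot: [-0.0, 0.993, -0.121, -0.0]
wrist_force: [-0.1, 0.4, -3.6]
opening: 0.514
grasp_force: 62.2
```

Emit:
arm_command --dp '[[0.1, 0.11, 0], [0.2, 0.22, 0], [0.3, 0.32, 0], [0.36, 0.39, 0], [0.384, 0.408, 0]]' --turn '[[0, 0, 0], [0, 0, 0], [0, 0, 0], [0, 0, 0], [0, 0, 0]]' --jaw '[0.3, 0.3, 0.3, 0.3, 0.3]'

```text
time_s: 49.92
eef_pos: [0.53, 0.044, 0.2326]
eef_rot: [-0.0, 0.993, -0.122, -0.001]
wrist_force: [-0.4, 0.8, -4.0]
opening: 0.514
grasp_force: 62.2
```

Emit:
arm_command --dp '[[0, 0, 0], [0, 0, 0]]' --turn '[[0, 0, 0], [0, 0, 0]]' --jaw '[0.3, 0.3]'

```text
time_s: 50.18
eef_pos: [0.5295, 0.046, 0.2329]
eef_rot: [-0.0, 0.993, -0.121, -0.0]
wrist_force: [-0.2, -0.2, -3.5]
opening: 0.517
grasp_force: 62.2
```

```bash
python3 - <<'E'
from h import *
np.set_printoptions(precision=4,suppress=True)
here(meanp(),[.530,.044,.133])
E
```

```text
50.425 [0.5297 0.0458 0.2331] dp [0.003 0.007 0.4  ]
```

Emit:
arm_command --dp '[[0.003, 0.006, 0.1], [0.003, 0.006, 0.2], [0.003, 0.006, 0.3], [0.003, 0.006, 0.36], [0.003, 0.006, 0.385]]' --turn '[[0, 0, 0], [0, 0, 0], [0, 0, 0], [0, 0, 0], [0, 0, 0]]' --jaw '[0.3, 0.3, 0.3, 0.3, 0.3]'

```text
time_s: 51.05
eef_pos: [0.5301, 0.0436, 0.1361]
eef_rot: [-0.0, 0.993, -0.121, -0.001]
wrist_force: [-0.0, 0.7, -2.9]
opening: 0.516
grasp_force: 62.2
```

Emit:
arm_command --dp '[[0, 0, 0.006], [0, 0, 0.012], [0, 0, 0.012]]' --turn '[[0, 0, 0], [0, 0, 0], [0, 0, 0]]' --jaw '[0.3, 0.3, 0.3]'

```text
time_s: 51.42
eef_pos: [0.531, 0.0433, 0.1346]
eef_rot: [0.0, 0.993, -0.121, 0.001]
wrist_force: [0.6, -1.1, -1.7]
opening: 0.516
grasp_force: 62.2
```

Emit:
arm_command --dp '[[0, 0, 0.004], [0, 0, 0.004]]' --turn '[[0, 0, 0], [0, 0, 0]]' --jaw '[0.3, 0.3]'

```text
time_s: 51.68
eef_pos: [0.5316, 0.0431, 0.1346]
eef_rot: [0.0, 0.993, -0.121, 0.001]
wrist_force: [-1.9, -0.4, 5.5]
opening: 0.521
grasp_force: 63.1
```

Emit:
arm_command --dp '[[0, 0, 0], [0, 0, 0], [0, 0, 0], [0, 0, -0.06], [0, 0, -0.2]]' --turn '[[0, 0, 0], [0, 0, 0], [0, 0, 0], [0, 0, 0], [0, 0, 0]]' --jaw '[0.6, 0.8, 1, 1, 1]'

```text
time_s: 52.3
eef_pos: [0.5292, 0.0436, 0.1826]
eef_rot: [-0.0, 0.993, -0.121, -0.002]
wrist_force: [1.4, 0.1, 0.1]
opening: 1.001
grasp_force: 0.0
```

Emit:
arm_command --dp '[[-0.075, -0.045, -0.2], [-0.075, -0.045, -0.4], [-0.075, -0.045, -0.6], [-0.075, -0.045, -0.67], [-0.075, -0.045, -0.67]]' --turn '[[0, 0, 0], [0, 0, 0], [0, 0, 0], [0, 0, 0], [0, 0, 0]]' --jaw '[1, 1, 1, 1, 1]'

```text
time_s: 52.92
eef_pos: [0.5153, 0.0588, 0.3518]
eef_rot: [-0.0, 0.993, -0.121, 0.001]
wrist_force: [-0.4, 0.0, -0.6]
opening: 0.999
grasp_force: 0.0
```

Emit:
arm_command --dp '[[0, 0, 0], [0, 0, 0], [0, 0, 0]]' --turn '[[0, 0, 0], [0, 0, 0], [0, 0, 0]]' --jaw '[1, 1, 1]'

```text
time_s: 53.3
eef_pos: [0.5145, 0.0588, 0.349]
eef_rot: [-0.0, 0.993, -0.121, -0.001]
wrist_force: [0.5, -0.0, -0.4]
opening: 1.002
grasp_force: 0.0
```

```bash
python3 - <<'E'
from h import *
np.set_printoptions(precision=4,suppress=True)
im,C=look('wrist','w10');s,S=look('scene','s6');print(get_obs()['eef_pos'],get_obs()['time_s'])
s0=cv2.imread('pics/scene0.png')
def shift(ref,new,box):
    x,y,w,h=box;t=ref[y:y+h,x:x+w];m=8;r=cv2.matchTemplate(new[y-m:y+h+m,x-m:x+w+m],t,cv2.TM_CCOEFF_NORMED)
    _,v,_,l=cv2.minMaxLoc(r);return np.array(l)-m,round(v,3)
for n,b in dict(tray=(230,300,60,60),spk=(266,208,42,60),spkbase=(266,285,42,30),bust=(330,195,32,38),cam=(343,232,42,45),camfoot=(340,310,45,34),pot=(388,250,28,48),yellow=(350,150,36,36),red=(270,148,32,34)).items():
    print(n,shift(s0,s,b))
a,A=load('w2')
for n,X in dict(spk=(.598,-.0405,.184),cam=(.634,.0812,.18),camfoot=(.634,.0812,.02),bust=(.53,.0434,.17),bustfoot=(.53,.0434,.03),blk=(.6295,.0156,.038),pot=(.529,.136,.06)).items():
    x,y=proj(A,X).astype(int);d=proj(C,X)-proj(A,X);r=16
    if y-r<8: continue
    print(n,'seen',shift(a,im,(x-r,y-r,2*r,2*r)),'expected',d)
print('dock top of stylus dark/bright', proj(S,[.5246,-.3314,.11]))
g0=cv2.cvtColor(s0,6);g=cv2.cvtColor(s,6);d=cv2.absdiff(g0,g)[200:260,115:165];ys,xs=np.where(d>30);print(xs.min()+115,xs.max()+115,ys.min()+200,ys.max()+200)
E
```

```text
[0.5147 0.0588 0.3496] 53.4
tray (array([0, 0]), 0.997)
spk (array([-1,  0]), 0.994)
spkbase (array([-1,  0]), 0.964)
bust (array([-1,  0]), 0.988)
cam (array([-1,  0]), 0.98)
camfoot (array([-1,  0]), 0.981)
pot (array([0, 0]), 0.998)
yellow (array([0, 0]), 0.997)
red (array([0, 0]), 0.993)
spk seen (array([ 4, -2]), 0.996) expected [ 2.2541 -1.2405]
cam seen (array([ 2, -4]), 0.998) expected [ 0.554  -1.4504]
camfoot seen (array([ 2, -3]), 0.978) expected [ 0.4893 -1.3093]
bust seen (array([ 3, -1]), 0.988) expected [ 1.1381 -0.2651]
bustfoot seen (array([ 3, -2]), 0.982) expected [ 0.7732 -0.6891]
blk seen (array([ 0, -4]), 0.607) expected [ 0.9317 -1.3656]
pot seen (array([ 0, -1]), 0.983) expected [ 0.3194 -0.5505]
dock top of stylus dark/bright [133.7142 214.4278]
115 144 217 255
```

```bash
python3 - <<'E'
from h import *
np.set_printoptions(precision=4,suppress=True,linewidth=200)
t,T=look('top','t6');t0=cv2.imread('pics/top0.png');s,S=load('s6');s0=cv2.imread('pics/scene0.png')
for a,b,C in((s0,s,S),(t0,t,T)):
    x,y=proj(C,[.5246,-.3314,.09]).astype(int);print(x,y)
    d=cv2.absdiff(cv2.cvtColor(a,6),cv2.cvtColor(b,6));print(d[y-16:y+18:2,x-20:x+20:2])
E
```

```text
135 224
[[  2   1   2   0   1   3   1   1   2   1   0   3   2   4   2   1   2   3   2   0]
 [  3   2   2   5   0   3   1   0   1   1   2   1   1   2   1   1   0   2   2   6]
 [  2   2   1   1   5   2   3   3   1   1   2   3   3   0   3   1   3   0   3   3]
 [  0   0   3   0   1   1   4   2   1   2   1   1   3   2   2   3   1   2   1   0]
 [  0   5   2   3   3   4  20   5   1   6   7   2   1   0   2   0   1   4   0   1]
 [  1   2   3   3   1   6  44  31   7  13  20   4   1   0   4   1   2   3   3   1]
 [  1   2   0   1   4   3  44  81  56  37  29   5   2   1   1   2   0   2   0   0]
 [  1   1   4   3   3   1  28  87  63  36  29  10   3   1   2   0   1   2   3   1]
 [  1   2   3   1   3   0  11  69  71  48  31  15   2   1   4   1   1   2   4   2]
 [ 12   9   1   2   2   4   4  51  81  55  28  23   0   1   1   2   1   1   0   1]
 [ 61  60  18   3   1   3   2  34  84  64  38  24   7   2   1   3   1   3   2   3]
 [ 67  68  60  34   9   7   5  17  79  69  43  29  12   1   1   4   3   0   3   2]
 [ 68  65  66  57  25  19  11   7  67  79  51  32  21   3   2   0   2   4   3   0]
 [ 68  67  56
[... 1039 characters left out ...]
46  65  62   4  23  21  18  21  17]
 [ 20  20  19  20  23  16  13  41  36  24  57  77  80  27  11  35   1  10  20  17]
 [ 17  24  19  21  16  18  44  38  28   1 104  80  49  53  56  59  32  22  14  17]
 [ 15  19  16  17  16  19  33  36   2  24 107  64  58  51  58  54  60  14  19  21]
 [ 18  21  20  16  21  22  20  36   9   5  12   8   1  19  55  54  53   9  19  20]
 [ 18  18  19  21  18  17  21  18  17  23  20  18  21  18  21  21  18  16  16  12]
 [ 21  19  20  16  17  15  21  20  20  21  18  16  20  16  19  15  22  16  21  14]
 [ 13  17  18  17  17  17  21  19  22  21  21  20  14  19  18  20  22  16  16  18]
 [  6   4  22  18  19  14  19  23  17  17  21  18  21  19  12  11   4  14  11  23]]
```

```bash
python3 - <<'E'
from h import *
S=cam('scene');T=cam('top');print(tri((S,(131.5,218)),(T,(492,211))),proj(T,[.5246,-.3314,.11]))
E
```

```text
(array([ 0.52853812, -0.33464412,  0.10472267]), np.float64(3.08639505362064e-05)) [491.54946709 212.31492769]
```

```bash
python3 -c "
from bench import *
print(hand_in())"
```

```text
the job is handed in; nothing more can be done
None
```

The job is handed in: the stylus stands point down in the dock on its base, with a lean of a few degrees, and the speaker, bust and camera are back on the tray, upright and within about 2 mm of where they stood. The pot and both look-alikes did not move, and it took about 54 s of the 136 s allowed.

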